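# Tip the model barrels out of the set dresser's divided tray

## Task

Lift the divided tray by its centre post and carry it to the steel dish, and tip it towards the corner of the bay that holds the three barrels, from low over the dish, so that all three barrels run out through that corner's rim gap into the dish and the other bays keep their pieces. Then set the tray back level in the middle of its round cork mat. Do not drop the barrels from high up, bump the model buildings, or disturb the tree, the well or the screwdriver.

Things in the scene. Friction and masses are not known exactly. Their poses are not given: they have to be found in the camera images.
- tray: Square plain grey plastic parts tray, 160 x 160 mm, about 0.25 kg, loose on the cork mat. Origin: underside centre, z up, x and y along its sides. Outer walls and two crossing dividers, 4 mm thick, their tops 31 mm up, make four equal 74 mm bays. Each bay has one rim gap, at the tray's outer corner: both outer walls stop 44 mm short of it, and the bare floor runs on to the corner.
- tray_post (a point): Where to grip the tray, 62 mm above its origin: an upright square post at its centre, 22 x 22 mm, top 80 mm up, turned 45 degrees to the sides so that its flats face the four corners. Grip across two flats, 42 mm up or higher, to stay above walls and parts. Fingers closing along the diagonal through the barrels' bay hold the tray most firmly while it tips that way.
- tray_floor (a point): Centre of the tray's floor, its top face, 5 mm above the tray's origin. Floor and walls are slippery (friction about 0.22; the post is not): parts begin to slide at about 13 degrees of tilt and run freely out of the lowest corner's gap by 35 to 40 degrees. Parts in the other three bays then rest against walls or dividers.
- tray_gap (a point): The outermost corner of the floor in the barrels' bay, at the middle of its rim gap: tray frame x = y = +80 mm, z = 5 mm. Barrels leave the tray here, or up to 44 mm to either side along the edges.
- mat: Round cork mat, 250 mm across, 5 mm thick, fixed: the tray's place. Origin: underside centre. It lies on the left or the right of the table.
- dish: Round stainless dish, loose, about 0.35 kg, rim 160 mm across (167 mm over the rolled edge) and 45 mm above its origin (underside centre); inside 154 mm across at the top, 142 mm at 10 mm up, about 125 mm at the flat floor, which is 4 mm up. On the other side of the table from the mat.
- barrel1: Cast-resin model barrel with hoops, 19 mm across, 25 mm tall, 11 g; stands at the start with the other two in the bay on the +x +y side of the tray's own frame. Origin: centre of its lower end, z along its axis. The only round pieces in the tray.
- barrel2: Cast-resin model barrel with hoops, 19 mm across, 25 mm tall, 11 g; stands at the start with the other two in the bay on the +x +y side of the tray's own frame. Origin: centre of its lower end, z along its axis. The only round pieces in the tray.
- barrel3: Cast-resin model barrel with hoops, 19 mm across, 25 mm tall, 11 g; stands at the start with the other two in the bay on the +x +y side of the tray's own frame. Origin: centre of its lower end, z along its axis. The only round pieces in the tray.
- crate1: Cast-resin model crate, a 20 mm cube, 12 g, in the bay on the -x +y side of the tray's own frame. Origin: underside centre.
- crate2: Cast-resin model crate, a 20 mm cube, 12 g, in the bay on the -x +y side of the tray's own frame. Origin: underside centre.
- beam1: Cast-resin model timber, 44 x 13 x 13 mm, 12 g, in the bay on the -x -y side of the tray's own frame. Origin: underside centre, x along its length.
- beam2: Cast-resin model timber, 44 x 13 x 13 mm, 12 g, in the bay on the -x -y side of the tray's own frame. Origin: underside centre, x along its length.
- bale1: Cast-resin model straw bale, 26 x 19 x 18 mm, 14 g, in the bay on the +x -y side of the tray's own frame. Origin: underside centre, x along its length.
- bale2: Cast-resin model straw bale, 26 x 19 x 18 mm, 14 g, in the bay on the +x -y side of the tray's own frame. Origin: underside centre, x along its length.
- tree: Loose model fir tree, 190 mm tall, 76 mm across at its widest (45 to 55 mm up), on a 60 mm round base; easily toppled. Stands 135 to 150 mm from the dish's centre, roughly on its far (+x) side. Origin: underside centre.
- well: Loose model well, 52 mm across, with a little roof, 68 mm tall; stands 125 to 140 mm from the dish's centre, roughly on its near (-x) side. Origin: underside centre.
- cottage: Fixed half-timbered model cottage between mat and dish: 85 (x) x 76 (y) mm walls, eaves overhang to 97 x 90 mm, ridge along y, 122 mm tall at the ridge, 127 mm at the chimney. Origin: underside centre.
- tower: Fixed model church tower at the middle of the back, 66 x 66 mm, 140 mm walls with a spire (100 mm across at its foot) up to 225 mm. Origin: underside centre. Two lower model houses (under 120 mm) and a camera stand further back, beyond x = 0.8 m.
- house_left: Fixed model house at the left edge of the set, 100 (x) x 90 (y) mm walls, eaves overhang by 8 mm, 118 mm tall. Origin: underside centre.
- house_right: Fixed model house at the right edge of the set, 90 (x) x 85 (y) mm walls, eaves overhang by 8 mm, 123 mm tall. Origin: underside centre.
- driver: Loose screwdriver, 130 mm long, lying between the robot's base and the cottage, pointing away from the robot. Origin: under its middle, x along its length towards the tip.
Mind the look-alikes: they are no part of the job. Leave any yellow look-alike of the tray alone.

How it is judged:
By the outcome, as a careful person would: the job done as asked, in the order asked, and still so for the second after the job is handed in, with the robot touching nothing.
It also fails if it takes over 58 s, if anything falls off the work surface, if the arm or the gripper's body presses on something with over 40 N, if the wrist force passes 120 N, or if a joint passes its speed limit or range.

## Robot

A 6-joint arm with a two-finger parallel gripper is mounted at the origin on the work surface. World frame = base frame: x ahead of the robot, y to its left, z up, the work surface at z = 0. Lengths are in mm, angles in rad, forces in N, time in s.
With the tool pointing down it reaches from about 275 to 1000 mm from the base axis. Payload 8.4 kg.
Tool frame: the origin (TCP) lies at the very end of the fingers, on their centre line; the grasp point (between the pads) lies 19 mm behind it; z points along the fingers, y is the line along which they close (so a half turn about z gives the same grasp; the last joint's range is limited). The gripper opens to 85 mm and grips with 20 to 120 N. Pads are 22 mm wide; open, the fingers measure 114 mm over their backs; the gripper's body (76 mm by 85 mm) begins 54 mm behind the grasp point. The pads swing forward as they close: fully open they stand 13 mm farther back than shut.
Start: joints at [-1.208, 0.353, 1.633, -0, 1.155, -0.002], TCP at [222.975, -583.875, 210.181] pointing down, gripper open.
Joint ranges: [-2.63, 2.63], [-0.92, 2.1], [0.06, 2.66], [-1.3, 4.44], [0, 2.69], [-3.02, 3.02]. Speed limits (rad/s): [2.22, 2.22, 2.79, 3.14, 3.14, 3.14].

## Interface

Orientations are given as [roll, pitch, yaw] about the fixed x, y, z axes, in that order (R = Rz(yaw) Ry(pitch) Rx(roll)).
In Python, from rig import r, vision gives the robot as it stands. The module is installed in compiled form; this text tells all that it offers.
- The arm moves only by the tool play_rows, never from a script. Its argument "steps" is a list of rows, each an object with "delta_pos": the shift along the tool's x, y, z in cm, a list of three; "yaw": the turn about the tool's z in rad; "jaw": the opening in per cent of the stroke, from 0 (shut) to 100 (fully open). A call has exactly 8 rows; each row is the pose to reach, as a shift and turn from the pose commanded when the call began, along the tool's axes at that moment; what a row does not reach only later rows make up. A row lasts 1/10 s, in which the tool goes at most 50 mm and 8.59 degrees, less where a joint would pass 70% of its speed; a pose out of reach is approached as far as the arm can. A call with a gripper value outside its range is refused whole. The fingers move at their own pace and stop on an object; "grip_force" is the grip in N (left out, the last holds). Time passes only in rows, so rows that repeat a pose let the fingers close, or fill a call up. It gives the time, the measured TCP pose, the force, the opening and the grip force at its end, in the units of the state.
- r.sense(): the state, without advancing time (a new reading comes with each control period).
- vision.grab_frame(name): name is "scene" or "top" or "wrist"; returns (picture, depth): 480x640x3 uint8, red, green, blue; 480x640 float32, mm along the optical axis (not along the pixel's ray), 0 where there is no reading.
- vision.calibration(name): a dict with "mtx" (3x3 intrinsics, pixels), "extrinsics" (4x4, takes a point from camera to world coordinates). Camera axes: x right, y down, z forward; pixel columns grow to the right and rows downward; lengths in mm; the calibration is good to about 2 mm. The wrist camera is an equidistant fisheye: a pixel r from the principal point sees the ray r / f radians off the axis. A picture is of the moment at which its call begins: read the wrist's pose just before it. calibration takes no time and is no camera call; for the wrist camera it gives the pose at the moment of the call.
- r.sign_off(): hands the job in; it is judged then, once.
Trained networks look in the newest picture that a camera, given by its name, has taken for a name from the list of things; names that differ only in an ending like _2 or _b are one class to them, and where a whole thing is asked for, a point or a joint stands for the part that bears it (a point fixed in the world has none). Each returns a list of dicts, best first, with "conf" (0 to 1); they miss things now and then, are a little off and sometimes report something else, mostly with a low value. They report only what shows in the picture. A call takes as long as a camera call. They do not tell look-alikes from the thing itself.
- vision.cut_out(camera, thing): "region" (480x640 bool, what is visible of it) and "uv" ([column, row] in pixels, amid what is visible of it).
- vision.landmark_of(camera, thing): "uv" ([column, row] in pixels: a listed point, or the origin of a listed thing).
The state is a dict: "clock": time; "qpos": joint angles; "qvel": joint speeds; "joint_efforts": joint torques, N m; "eef_pos": TCP position; "tcp_rot": TCP orientation; "contact_force": force on the tool from outside, world axes, zero at the start; "wrist_torque": the same for the moment, N m; "opening": opening from 0.0 (shut) to 1.0 (fully open); "grasp_force": force on a finger pad.
Only numpy, scipy, OpenCV 4.12 (cv2) and the standard library are available. Lean on these libraries where they do the work, as an engineer would, in place of code of your own. Each camera call takes 0.05 s, during which the arm holds its last target. There are 200 camera calls.

## Working session

There is one attempt and no reset: what is moved stays moved. The work goes in short steps, Python scripts to look and compute and a tool call to move; the robot and the scene stay as the last step left them, time stands still between calls to the robot, and variables do not carry over. Pictures are saved under pics/ and viewed, at most 10 in all, crops included, and the job is handed in when it is done.

Besides the shell and the picture viewer there is one more tool, called after ">>>" by a JSON object that holds its "method" and its "body", one argument or row to a line. play_rows: Moves the arm, as the interface text tells. Its arguments: {"type":"object","properties":{"steps":{"type":"array"},"grip_force":{"type":"number"}},"required":["steps"]}

```bash
mkdir -p pics; ls
cat > h.py <<'E'
import numpy as np, cv2
from rig import r, vision
def ray(cam,uv,cal=None):
    c=cal or vision.calibration(cam); K=np.array(c['mtx']);E=np.array(c['extrinsics'])
    x=(uv[0]-K[0,2])/K[0,0]; y=(uv[1]-K[1,2])/K[1,1]
    if cam=='wrist':
        t=np.hypot(x,y); s=np.sin(t)/t if t>1e-9 else 1; d=np.array([x*s,y*s,np.cos(t)])
    else: d=np.array([x,y,1.])
    return E[:3,3],E[:3,:3]@d
def atz(cam,uv,z,cal=None):
    o,d=ray(cam,uv,cal); return o+d*(z-o[2])/d[2]
def atd(cam,uv,depth,cal=None):
    c=cal or vision.calibration(cam); o,d=ray(cam,uv,c); zc=np.array(c['extrinsics'])[:3,2]
    return o+d*depth/(d@zc)
E
python3 - <<'E'
from h import *
for n in('scene','top'):
    p,d=vision.grab_frame(n); cv2.imwrite(f'pics/{n}0.png',p[...,::-1]); np.save(n+'d.npy',d)
    c=vision.calibration(n); print(np.round(c['extrinsics'],2).tolist(),np.round(c['mtx'],1).tolist())
for t in('tray','tray_post','tray_floor','tray_gap','mat','dish','barrel1','tree','well','cottage','driver'):
    l=vision.landmark_of('top',t); print(t,[(round(x['conf'],2),np.round(x['uv']).tolist(),np.round(atz('top',x['uv'],{'tray':5,'tray_post':67,'tray_floor':10,'tray_gap':10,'barrel1':10}.get(t,0))[:2]).tolist()) for x in l[:4]])
print(r.sense())
E
```

```text
pics
[[0.85, 0.4, -0.34, 1011.54], [0.52, -0.64, 0.56, -792.19], [0.01, -0.66, -0.76, 1172.51], [0.0, 0.0, 0.0, 1.0]] [[624.2, 0.0, 316.9], [0.0, 624.2, 241.7], [0.0, 0.0, 1.0]]
[[-0.0, -1.0, 0.09, 422.15], [-1.0, 0.01, 0.02, -19.02], [-0.02, -0.09, -1.0, 1298.42], [0.0, 0.0, 0.0, 1.0]] [[477.0, 0.0, 317.1], [0.0, 477.0, 230.4], [0.0, 0.0, 1.0]]
tray [(0.91, [437.0, 326.0], [288.0, -310.0]), (0.89, [410.0, 215.0], [586.0, -243.0])]
tray_post [(0.83, [413.0, 207.0], [599.0, -242.0]), (0.75, [441.0, 337.0], [266.0, -305.0])]
tray_floor [(0.91, [408.0, 210.0], [599.0, -237.0]), (0.64, [435.0, 329.0], [279.0, -303.0]), (0.64, [248.0, 275.0], [423.0, 196.0])]
tray_gap [(0.87, [386.0, 240.0], [516.0, -178.0]), (0.85, [463.0, 298.0], [362.0, -380.0])]
mat [(0.73, [383.0, 242.0], [511.0, -172.0]), (0.55, [318.0, 232.0], [539.0, 7.0])]
dish [(0.92, [216.0, 233.0], [540.0, 287.0])]
barrel1 [(0.54, [387.0, 222.0], [566.0, -182.0]), (0.44, [398.0, 224.0], [561.0, -210.0]), (0.43, [401.0, 228.0], [548.0, -218.0])]
tree [(0.81, [190.0, 194.0], [649.0, 360.0])]
well [(0.73, [251.0, 273.0], [429.0, 
[... 285 characters left out ...]
pos': array([-1.20845918e+00,  3.52949411e-01,  1.63340490e+00,  7.90956723e-06,
        1.15517426e+00, -2.39679299e-03]), 'qvel': array([ 3.11066122e-06,  3.50438252e-04, -5.66908476e-04,  3.12417634e-04,
        1.21161236e-03, -3.77996711e-04]), 'joint_efforts': array([-2.34015888e-04, -6.04944420e+01, -3.42356086e+01, -3.83615520e-05,
        1.03254264e-03, -2.58265345e-05]), 'eef_pos': array([ 222.94681606, -583.89693872,  210.21048685]), 'tcp_rot': array([ 3.14152855e+00, -7.08278078e-06,  3.64730749e-01]), 'contact_force': array([ 0.86320728, -0.32186724,  0.01922883]), 'wrist_torque': array([-0.0230984 , -0.03961257,  0.03426016]), 'grasp_force': 0.0, 'opening': 0.9992011885375756}
```

View pics/top0.png

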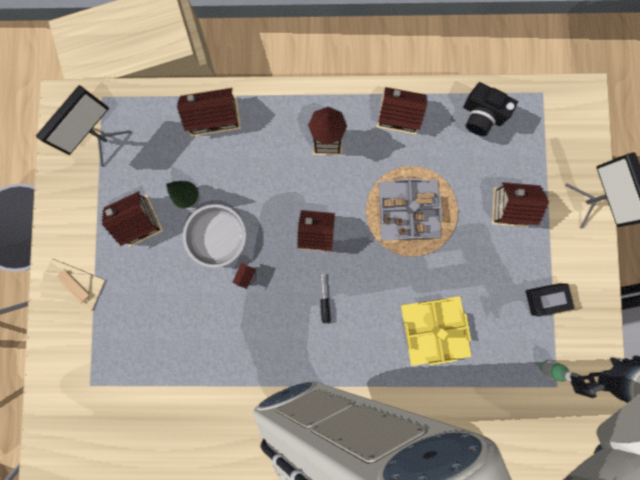

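View pics/scene0.png

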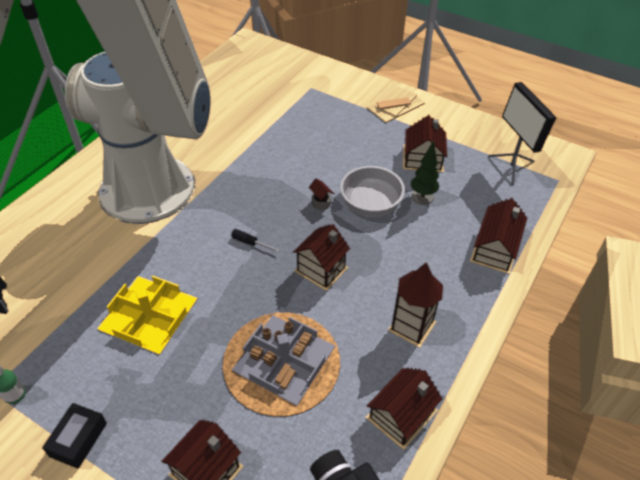

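>>> {"method": "play_rows", "body": {
  "steps": [
    {"delta_pos": [0,0,-5],"yaw": 0,"jaw": 100},
    {"delta_pos": [0,-5,-10],"yaw": 0,"jaw": 100},
    {"delta_pos": [0,-10,-10],"yaw": 0,"jaw": 100},
    {"delta_pos": [0,-15,-10],"yaw": 0,"jaw": 100},
    {"delta_pos": [0,-20,-10],"yaw": 0,"jaw": 100},
    {"delta_pos": [0,-25,-10],"yaw": 0,"jaw": 100},
    {"delta_pos": [0,-30,-10],"yaw": 0,"jaw": 100},
    {"delta_pos": [0,-35,-10],"yaw": 0,"jaw": 100}
  ]
}}

```text
clock: 1.45
eef_pos: [103.1, -269.9, 310.0]
tcp_rot: [3.141, -0.0, 0.365]
contact_force: [-0.6, -0.4, 2.0]
opening: 1.005
grasp_force: 0.0
```

>>> {"method": "play_rows", "body": {
  "steps": [
    {"delta_pos": [0,-3,0],"yaw": 0,"jaw": 100},
    {"delta_pos": [0,-6,0],"yaw": 0,"jaw": 100},
    {"delta_pos": [0,-9,0],"yaw": 0,"jaw": 100},
    {"delta_pos": [0,-12,0],"yaw": 0,"jaw": 100},
    {"delta_pos": [0,-12,0],"yaw": 0,"jaw": 100},
    {"delta_pos": [0,-12,0],"yaw": 0,"jaw": 100},
    {"delta_pos": [0,-12,0],"yaw": 0,"jaw": 100},
    {"delta_pos": [0,-12,0],"yaw": 0,"jaw": 100}
  ]
}}

```text
clock: 2.25
eef_pos: [61.2, -160.3, 310.2]
tcp_rot: [-3.141, -0.0, 0.365]
contact_force: [-0.1, -0.2, 0.2]
opening: 0.998
grasp_force: 0.0
```

```bash
python3 -c "
from h import *
s=r.sense();print(s['clock'],s['qpos'].round(3),s['eef_pos'].round(1),s['tcp_rot'].round(3))"
```

```text
2.25 [-1.215 -0.593  2.23  -0.     1.505 -0.009] [  61.2 -160.3  310.2] [-3.141 -0.     0.365]
```

>>> {"method": "play_rows", "body": {
  "steps": [
    {"delta_pos": [4.3,2.4,0],"yaw": -0.1,"jaw": 100},
    {"delta_pos": [8.6,4.8,0],"yaw": -0.2,"jaw": 100},
    {"delta_pos": [12.9,7.2,0],"yaw": -0.3,"jaw": 100},
    {"delta_pos": [17.2,9.6,0],"yaw": -0.4,"jaw": 100},
    {"delta_pos": [21.5,12,0],"yaw": -0.42,"jaw": 100},
    {"delta_pos": [25.8,14.4,0],"yaw": -0.42,"jaw": 100},
    {"delta_pos": [30.1,16.8,0],"yaw": -0.42,"jaw": 100},
    {"delta_pos": [34.4,19.2,0],"yaw": -0.42,"jaw": 100}
  ]
}}

```text
clock: 3.05
eef_pos: [437.2, -214.0, 308.9]
tcp_rot: [-3.14, 0.001, 0.786]
contact_force: [0.1, -1.2, 0.6]
opening: 0.998
grasp_force: 0.0
```

Run:
```python
from h import *
s=r.sense();print(s['clock'],s['qpos'].round(3),s['eef_pos'].round(1),s['tcp_rot'].round(3))
for z,t in((10,'tray_floor'),(67,'tray_post'),(10,'tray_gap'),(0,'mat'),(10,'barrel1')):
  if t=='tray_floor':
    p,d=vision.grab_frame('wrist');c=vision.calibration('wrist'); cv2.imwrite('pics/w0.png',p[...,::-1])
  print(t,[(round(x['conf'],2),np.round(x['uv']).tolist(),atz('wrist',x['uv'],z,c)[:2].round().tolist()) for x in vision.landmark_of('wrist',t)[:4]])
```

```text
3.05 [-0.458  0.047  1.795 -0.     1.301  0.327] [ 437.2 -214.   308.9] [-3.14e+00  1.00e-03  7.86e-01]
tray_floor [(0.97, [427.0, 108.0], [609.0, -239.0]), (0.83, [290.0, 308.0], [291.0, -309.0])]
tray_post [(0.94, [446.0, 111.0], [611.0, -247.0]), (0.63, [283.0, 326.0], [291.0, -302.0]), (0.26, [170.0, 117.0], [389.0, -31.0])]
tray_gap [(0.97, [366.0, 296.0], [379.0, -372.0]), (0.89, [339.0, 109.0], [527.0, -165.0]), (0.71, [380.0, 126.0], [549.0, -215.0]), (0.44, [443.0, 108.0], [626.0, -254.0])]
mat [(0.31, [468.0, 115.0], [649.0, -285.0])]
barrel1 [(0.66, [396.0, 110.0], [579.0, -214.0]), (0.62, [376.0, 88.0], [579.0, -178.0]), (0.58, [382.0, 127.0], [551.0, -218.0])]
```

View pics/w0.png

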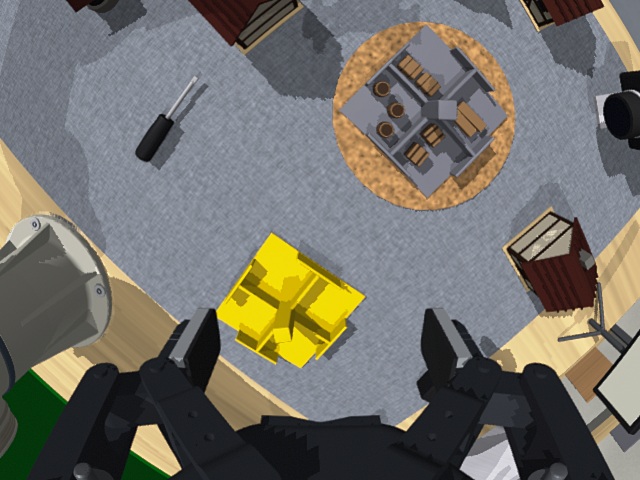

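>>> {"method": "play_rows", "body": {
  "steps": [
    {"delta_pos": [1.6,4.5,-1.2],"yaw": 0,"jaw": 100},
    {"delta_pos": [3.1,9,-2.4],"yaw": 0,"jaw": 100},
    {"delta_pos": [4.6,13.5,-3.6],"yaw": 0,"jaw": 100},
    {"delta_pos": [6.2,18,-4.8],"yaw": 0,"jaw": 100},
    {"delta_pos": [7.8,22.5,-6],"yaw": 0,"jaw": 100},
    {"delta_pos": [9.3,27,-7.2],"yaw": 0,"jaw": 100},
    {"delta_pos": [10.8,31.5,-8.4],"yaw": 0,"jaw": 100},
    {"delta_pos": [12.4,36,-9.6],"yaw": 0,"jaw": 100}
  ]
}}

```text
clock: 4.15
eef_pos: [773.8, -381.1, 407.2]
tcp_rot: [3.14, -0.0, 0.784]
contact_force: [1.8, -0.5, 1.5]
opening: 1.003
grasp_force: 0.0
```

>>> {"method": "play_rows", "body": {
  "steps": [
    {"delta_pos": [1.6,4.5,0],"yaw": 0,"jaw": 100},
    {"delta_pos": [3.1,9,0],"yaw": 0,"jaw": 100},
    {"delta_pos": [4.6,13.5,0],"yaw": 0,"jaw": 100},
    {"delta_pos": [6.2,18,0],"yaw": 0,"jaw": 100},
    {"delta_pos": [7.8,22.5,0],"yaw": 0,"jaw": 100},
    {"delta_pos": [9.3,27,0],"yaw": 0,"jaw": 100},
    {"delta_pos": [9.3,27,0],"yaw": 0,"jaw": 100},
    {"delta_pos": [9.3,27,0],"yaw": 0,"jaw": 100}
  ]
}}

```text
clock: 4.95
eef_pos: [889.7, -436.1, 352.4]
tcp_rot: [3.098, -0.015, 0.785]
contact_force: [0.1, 0.1, -0.4]
opening: 0.996
grasp_force: 0.0
```

```bash
python3 -c "
from h import *
s=r.sense();print(s['clock'],s['qpos'].round(3),s['eef_pos'].round(1),s['tcp_rot'].round(3))"
```

```text
4.95 [-0.457  1.079  0.06   0.     1.957  0.329] [ 889.7 -436.1  352.4] [ 3.098 -0.015  0.785]
```

>>> {"method": "play_rows", "body": {
  "steps": [
    {"delta_pos": [1.6,4.5,-3],"yaw": 0,"jaw": 100},
    {"delta_pos": [3.1,9,-6],"yaw": 0,"jaw": 100},
    {"delta_pos": [4.6,13.5,-9],"yaw": 0,"jaw": 100},
    {"delta_pos": [6.2,18,-12],"yaw": 0,"jaw": 100},
    {"delta_pos": [7.8,22.5,-15],"yaw": 0,"jaw": 100},
    {"delta_pos": [9.3,27,-18],"yaw": 0,"jaw": 100},
    {"delta_pos": [9.3,27,-18],"yaw": 0,"jaw": 100},
    {"delta_pos": [9.3,27,-18],"yaw": 0,"jaw": 100}
  ]
}}

```text
clock: 5.75
eef_pos: [888.5, -435.1, 389.3]
tcp_rot: [3.06, -0.028, 0.786]
contact_force: [0.2, -0.5, 0.0]
opening: 1.002
grasp_force: 0.0
```

```bash
python3 -c "
from h import *
s=r.sense();print(s['clock'],s['qpos'].round(3),s['eef_pos'].round(1),s['tcp_rot'].round(3))"
```

```text
5.75 [-0.457  1.042  0.059  0.     1.954  0.329] [ 888.5 -435.1  389.3] [ 3.06  -0.028  0.786]
```

>>> {"method": "play_rows", "body": {
  "steps": [
    {"delta_pos": [-1.6,-4.5,0],"yaw": 0,"jaw": 100},
    {"delta_pos": [-3.1,-9,0],"yaw": 0,"jaw": 100},
    {"delta_pos": [-4.6,-13.5,0],"yaw": 0,"jaw": 100},
    {"delta_pos": [-6.2,-18,0],"yaw": 0,"jaw": 100},
    {"delta_pos": [-7.8,-22.5,0],"yaw": 0,"jaw": 100},
    {"delta_pos": [-7.8,-22.5,0],"yaw": 0,"jaw": 100},
    {"delta_pos": [-7.8,-22.5,0],"yaw": 0,"jaw": 100},
    {"delta_pos": [-7.8,-22.5,0],"yaw": 0,"jaw": 100}
  ]
}}

```text
clock: 6.55
eef_pos: [673.2, -330.6, 369.8]
tcp_rot: [3.06, -0.028, 0.786]
contact_force: [-0.0, 0.8, -0.1]
opening: 0.998
grasp_force: 0.0
```

```bash
python3 -c "
from h import *
s=r.sense();print(s['clock'],s['qpos'].round(3),s['eef_pos'].round(1),s['tcp_rot'].round(3))"
```

```text
6.55 [-0.459  0.412  1.207  0.     1.436  0.327] [ 673.2 -330.6  369.8] [ 3.06  -0.028  0.786]
```

```bash
cat >> h.py <<'E'
from scipy.spatial.transform import Rotation as Ro
from scipy.optimize import least_squares
P=None
def fk(q,P):
    r0,z0,L1,L2,e,Lt=P
    A=Ro.from_euler('z',q[0])
    B=A*Ro.from_euler('y',q[1]); C=B*Ro.from_euler('y',q[2])
    D=C*Ro.from_euler('z',q[3])*Ro.from_euler('y',q[4])*Ro.from_euler('z',q[5])
    p=A.apply([r0,0,z0])+B.apply([0,0,L1])+C.apply([e,0,L2])+D.apply([0,0,Lt])
    return p,D
E
cat > fit.py <<'E'
from h import *
dat=[([-1.20846,.352949,1.633405,0,1.155174,-.0024],[222.947,-583.897,210.21]),([-1.215,-.593,2.23,0,1.505,-.009],[61.2,-160.3,310.2]),([-.458,.047,1.795,0,1.301,.327],[437.2,-214,308.9]),([-.457,1.079,.06,0,1.957,.329],[889.7,-436.1,352.4]),([-.457,1.042,.059,0,1.954,.329],[888.5,-435.1,389.3]),([-.459,.412,1.207,0,1.436,.327],[673.2,-330.6,369.8])]
f=lambda P:np.concatenate([fk(q,P)[0]-p for q,p in dat]+[(np.array(P)-[0,360,450,400,0,250])*.002])
s=least_squares(f,[0,360,450,400,0,250]);print(s.x.round(1),s.fun.round(1)[:18])
np.save('P.npy',s.x)
# tool offset rotation check
D=fk(dat[0][0],s.x)[1]; print((D.inv()*Ro.from_euler('xyz',[3.14159,0,.36473])).as_euler('xyz').round(3))
D=fk(dat[5][0],s.x)[1]; print((D.inv()*Ro.from_euler('xyz',[3.06,-.028,.786])).as_euler('xyz').round(3), D.as_matrix().round(3)[:,2])
E
python3 fit.py
```

```text
[3.000e-01 2.955e+02 5.682e+02 4.939e+02 5.830e+01 3.656e+02] [-1.4 -0.6  0.  -1.4 -0.5 -0.1 -0.6 -1.2 -0.  -0.6 -1.1 -0.1 -0.7 -1.4
  0.2 -0.8 -1.7 -0. ]
[0.    0.    1.571]
[0.    0.    1.571] [ 0.078 -0.038 -0.996]
```

```bash
cat >> h.py <<'E'
P=np.load('P.npy')
LO=np.array([-2.63,-.92,.06,-1.3,0,-3.02]);HI=np.array([2.63,2.1,2.66,4.44,2.69,3.02])
def tool(q):
    p,D=fk(q,P); return p,D*Ro.from_euler('z',np.pi/2)
def ik(q,p,R,w=500):
    def f(x):
        a,b=tool(x); return np.concatenate([a-p,w*(R*b.inv()).as_rotvec()])
    return least_squares(f,np.clip(q,LO+1e-6,HI-1e-6),bounds=(LO,HI)).x
def run(q,dp,yaw,n=8,w=500):
    p0,R0=tool(q); pt=p0+R0.apply(np.array(dp)*10); Rt=R0*Ro.from_euler('z',yaw)
    for _ in range(n):
        p,R=tool(q); d=pt-p; L=np.linalg.norm(d); pp=p+d*min(1,50/max(L,1e-9))
        # shortest-way rotation
        rv=(Rt*R.inv()).as_rotvec(); a=np.linalg.norm(rv); RR=Ro.from_rotvec(rv*min(1,.15/max(a,1e-9)))*R
        q=ik(q,pp,RR,w)
    return q
def show(q):
    p,R=tool(q); z=R.as_matrix()[:,2]; y=R.as_matrix()[:,1]
    return f'q {q.round(2)} p {p.round()} tilt {np.degrees(np.arccos(-z[2])):.1f} leanaz {np.degrees(np.arctan2(-z[1],-z[0])):.0f} y {y.round(2)}'
E
python3 - <<'E'
from h import *
for w in(200,1000):
  for p in([450,-450,350],[610,-240,350],[300,-300,350]):
    R=Ro.from_euler('xyz',[np.pi,0,.5]); q=ik(np.array([np.arctan2(p[1],p[0]),.35,1.6,0,1.2,0.3]),p,R,w)
    q=np.array(q); k=2.9-q[5]; q=ik(q+[0,0,0,0,0,k],p,R*Ro.from_euler('z',k),w); print(w,show(q))
    for i in range(4): q=run(q,[0,0,0],1.2,w=w); print('  ',show(q))
E
```

```text
200 q [-0.79  0.28  1.43 -0.    1.43  2.9 ] p [ 450. -450.  350.] tilt 0.0 leanaz 121 y [-0.86  0.52 -0.  ]
   q [-1.01  0.21  1.58  0.4   1.27  3.02] p [ 444. -453.  347.] tilt 22.3 leanaz -161 y [-0.53  0.84 -0.1 ]
   q [-1.22  0.16  1.86  0.93  1.1   3.02] p [ 440. -453.  340.] tilt 47.2 leanaz -174 y [-0.05  1.    0.05]
   q [-1.32  0.19  2.17  1.57  1.03  3.02] p [ 440. -452.  332.] tilt 68.8 leanaz 171 y [0.32 0.79 0.51]
   q [-1.2   0.33  2.43  2.33  1.22  3.02] p [ 441. -448.  323.] tilt 85.3 leanaz 154 y [0.23 0.31 0.92]
200 q [-0.37  0.31  1.39  0.    1.44  2.9 ] p [ 610. -240.  350.] tilt 0.0 leanaz 162 y [-0.99  0.13 -0.  ]
   q [-0.59  0.24  1.54  0.39  1.28  3.02] p [ 606. -245.  347.] tilt 22.1 leanaz -138 y [-0.83  0.55 -0.1 ]
   q [-0.8   0.19  1.83  0.93  1.09  3.02] p [ 602. -247.  341.] tilt 47.1 leanaz -151 y [-0.46  0.89  0.04]
   q [-0.88  0.2   2.14  1.58  1.01  3.02] p [ 601. -245.  332.] tilt 68.5 leanaz -165 y [-0.02  0.86  0.5 ]
   q [-0.75  0.32  2.41  2.37  1.16  3.02] p [ 601. -241.  324.] tilt 84.3 leanaz 177 y [0.11 0.39 0.91]
200 q [-0.79 -0.09  1.84
[... 1622 characters left out ...]
2.9 ] p [ 300. -300.  350.] tilt 0.0 leanaz -34 y [-0.86  0.52  0.  ]
   q [-1.6  -0.23  2.01  0.12  1.36  3.02] p [  31. -341.  323.] tilt 6.5 leanaz -178 y [-0.07  1.   -0.  ]
   q [-2.6  -0.39  2.2   0.15  1.45  3.02] p [-151. -156.  289.] tilt 10.8 leanaz 157 y [0.8 0.6 0.1]
   q [-2.63  0.26  2.66  0.82  0.37  3.02] p [-112. -174.   -3.] tilt 15.6 leanaz 128 y [ 0.97 -0.13  0.2 ]
   q [-2.63  0.63  2.66  1.95  0.29  3.02] p [-120. -179.  -76.] tilt 15.6 leanaz 126 y [ 0.22 -0.94  0.25]h.py:43: RuntimeWarning: invalid value encountered in arccos
  return f'q {q.round(2)} p {p.round()} tilt {np.degrees(np.arccos(-z[2])):.1f} leanaz {np.degrees(np.arctan2(-z[1],-z[0])):.0f} y {y.round(2)}'
```

```bash
cat > sim.py <<'E'
from h import *
q=r.sense()['qpos']
# desired grip orientation
def grip(al,lam,s=1):
    u=np.array([np.sin(al)*np.cos(lam),np.sin(al)*np.sin(lam),np.cos(al)]); z=-u
    y=s*np.array([-np.sin(lam),np.cos(lam),0]); return Ro.from_matrix(np.c_[np.cross(y,z),y,z])
D=np.radians
for w in (200,500):
  p=np.array([200,-580,420.]);R=Ro.from_euler('xyz',[np.pi,0,.5])
  q=ik(np.array([-1.24,.2,1.5,0,1.3,-.5]),p,R,w); k=-2.95-q[5]; q=ik(q+[0,0,0,0,0,k],p,R*Ro.from_euler('z',k),w); print(w,show(q))
  for i in range(2): q=run(q,[0,0,0],-1.2,w=w); print('  ',show(q))
for al in(30,36,42):
  for s in(1,-1):
    R=grip(D(al),D(48),s); qs=[np.array([-.6,.3,1.8,-.7,1.2,-2.6 if s>0 else .4])]
    print(al,s)
    for p,ph in(([609,-239,250],0),([609,-239,60],0),([609,-239,300],0),([560,150,300],0),([540,220,180],0),([540,220,180],35),([540,220,180],70)):
      x=ik(qs[-1],p,R*Ro.from_euler('z',D(ph)),500); qs.append(x); e=tool(x); print('  ',p,ph,x.round(2),np.abs(e[0]-p).max().round(1))
E
python3 sim.py
```

```text
200 q [-1.24  0.21  1.37 -0.    1.56 -2.95] p [ 200. -580.  420.] tilt 0.0 leanaz -180 y [-0.14  0.99  0.  ]
   q [-1.01  0.14  1.52 -0.38  1.4  -3.02] p [ 206. -576.  417.] tilt 22.1 leanaz 45 y [-0.49  0.87 -0.11]
   q [-0.77  0.09  1.78 -0.86  1.25 -3.02] p [ 209. -572.  410.] tilt 47.0 leanaz 55 y [-0.82  0.57 -0.01]
500 q [-1.24  0.21  1.37  0.    1.56 -2.95] p [ 200. -580.  420.] tilt 0.0 leanaz 145 y [-0.14  0.99 -0.  ]
   q [-0.95  0.13  1.56 -0.36  1.39 -3.02] p [ 235. -552.  401.] tilt 20.9 leanaz 47 y [-0.54  0.84 -0.1 ]
   q [-0.68  0.09  1.85 -0.83  1.21 -3.02] p [ 251. -526.  363.] tilt 44.1 leanaz 59 y [-0.88  0.48  0.04]
30 1
   [609, -239, 250] 0 [-0.14  0.54  1.37 -0.43  1.55 -2.47] 0.0
   [609, -239, 60] 0 [-0.14  0.73  1.49 -0.45  1.27 -2.34] 0.0
   [609, -239, 300] 0 [-0.14  0.5   1.31 -0.43  1.63 -2.51] 0.0
   [560, 150, 300] 0 [ 0.4   0.5   1.31 -0.22  1.8  -2.01] 0.0
   [540, 220, 180] 0 [ 0.49  0.62  1.39 -0.17  1.63 -1.88] 0.0
   [540, 220, 180] 35 [ 0.49  0.62  1.39 -0.17  1.63 -1.27] 0.0
   [540, 220, 180] 70 [ 0.49  0.62  1.39 -0.17  1.63 -0.66] 0.0
30 -1
[... 1547 characters left out ...]
560, 150, 300] 0 [ 0.43  0.63  1.2  -0.29  1.98 -2.  ] 0.0
   [540, 220, 180] 0 [ 0.52  0.75  1.26 -0.22  1.84 -1.87] 0.0
   [540, 220, 180] 35 [ 0.52  0.75  1.26 -0.22  1.84 -1.26] 0.0
   [540, 220, 180] 70 [ 0.52  0.75  1.26 -0.22  1.84 -0.65] 0.0
42 -1
   [609, -239, 250] 0 [-0.07  0.63  1.31 -0.56  1.68  0.73] 0.0
   [609, -239, 60] 0 [-0.07  0.83  1.4  -0.56  1.44  0.89] 0.0
   [609, -239, 300] 0 [-0.07  0.59  1.26 -0.57  1.76  0.69] 0.0
   [560, 150, 300] 0 [ 0.43  0.63  1.2  -0.29  1.98  1.14] 0.0
   [540, 220, 180] 0 [ 0.52  0.75  1.26 -0.22  1.84  1.27] 0.0
   [540, 220, 180] 35 [ 0.52  0.75  1.26 -0.22  1.84  1.88] 0.0
   [540, 220, 180] 70 [ 0.52  0.75  1.26 -0.22  1.84  2.49] 0.0
```

```bash
cat >> h.py <<'E'
def delta(p,q=None):
    s=r.sense(); a=Ro.from_euler('xyz',s['tcp_rot']); return (a.inv().apply(np.array(p,float)-s['eef_pos'])/10).round(2)
E
python3 -c "
from h import *
print(delta([345,-520,430]))"
```

```text
[-36.41  -9.23  -7.82]
```

>>> {"method": "play_rows", "body": {
  "steps": [
    {"delta_pos": [-4.5,-1.2,-1],"yaw": -0.15,"jaw": 100},
    {"delta_pos": [-9,-2.3,-2],"yaw": -0.3,"jaw": 100},
    {"delta_pos": [-13.5,-3.5,-3],"yaw": -0.45,"jaw": 100},
    {"delta_pos": [-18,-4.6,-4],"yaw": -0.6,"jaw": 100},
    {"delta_pos": [-22.5,-5.8,-5],"yaw": -0.75,"jaw": 100},
    {"delta_pos": [-27,-6.9,-6],"yaw": -0.9,"jaw": 100},
    {"delta_pos": [-31.5,-8,-7],"yaw": -1.05,"jaw": 100},
    {"delta_pos": [-36,-9.2,-7.8],"yaw": -1.2,"jaw": 100}
  ]
}}

```text
clock: 7.35
eef_pos: [351.3, -519.4, 429.5]
tcp_rot: [3.085, 0.067, 1.973]
contact_force: [-0.2, -0.3, 0.1]
opening: 0.996
grasp_force: 0.0
```

```bash
python3 -c "
from h import *
print(delta([160,-595,430]),show(r.sense()['qpos']))"
```

```text
[  0.53 -20.52  -1.25] q [-1.    0.19  1.39  0.05  1.49 -1.41] p [ 350. -520.  429.] tilt 5.0 leanaz 153 y [0.92 0.39 0.06]
```

>>> {"method": "play_rows", "body": {
  "steps": [
    {"delta_pos": [0,-3,0],"yaw": -0.15,"jaw": 100},
    {"delta_pos": [0,-6,0],"yaw": -0.3,"jaw": 100},
    {"delta_pos": [0,-9,0],"yaw": -0.45,"jaw": 100},
    {"delta_pos": [0,-12,0],"yaw": -0.6,"jaw": 100},
    {"delta_pos": [0,-15,0],"yaw": -0.75,"jaw": 100},
    {"delta_pos": [0,-18,-1],"yaw": -0.9,"jaw": 100},
    {"delta_pos": [0.5,-20.5,-1.2],"yaw": -1.05,"jaw": 100},
    {"delta_pos": [0.5,-20.5,-1.2],"yaw": -1.2,"jaw": 100}
  ]
}}

```text
clock: 8.15
eef_pos: [158.1, -594.3, 429.0]
tcp_rot: [-3.099, 0.075, -3.109]
contact_force: [0.4, 0.2, 0.5]
opening: 1.002
grasp_force: 0.0
```

>>> {"method": "play_rows", "body": {
  "steps": [
    {"delta_pos": [0,0,0],"yaw": -0.15,"jaw": 100},
    {"delta_pos": [0,0,0],"yaw": -0.3,"jaw": 100},
    {"delta_pos": [0,0,0],"yaw": -0.45,"jaw": 100},
    {"delta_pos": [0,0,0],"yaw": -0.6,"jaw": 100},
    {"delta_pos": [0,0,0],"yaw": -0.75,"jaw": 100},
    {"delta_pos": [0,0,0],"yaw": -0.9,"jaw": 100},
    {"delta_pos": [0,0,0],"yaw": -1.05,"jaw": 100},
    {"delta_pos": [0,0,0],"yaw": -1.2,"jaw": 100}
  ]
}}

```text
clock: 8.95
eef_pos: [256.8, -532.9, 405.1]
tcp_rot: [-3.01, -0.202, -2.673]
contact_force: [0.1, 0.2, -0.7]
opening: 0.999
grasp_force: 0.0
```

```bash
python3 -c "
from h import *
print(show(r.sense()['qpos']))"
```

```text
q [-0.99  0.1   1.55 -0.22  1.38 -3.02] p [ 255. -534.  405.] tilt 13.8 leanaz 60 y [-0.47  0.87 -0.13]
```

```bash
python3 -c "
from h import *
q=r.sense()['qpos'];d=delta([80,-620,450]);print(d)
for w in(500,800,1200):
  x=run(q,d,-1.2,w=w);print(show(x));x=run(x,[0,0,0],-1.2,w=w);print('  ',show(x))"
```

```text
[20.21  0.16 -0.47]
q [-0.85  0.01  1.95 -0.8   1.07 -3.02] p [ 174. -541.  351.] tilt 41.5 leanaz 61 y [-0.83  0.55 -0.06]
   q [-0.61  0.11  2.22 -1.3   1.07 -3.02] p [ 188. -510.  295.] tilt 60.0 leanaz 67 y [-0.9   0.11  0.42]
q [-0.48  0.01  2.05 -0.56  1.13 -3.02] p [ 294. -352.  262.] tilt 28.6 leanaz 65 y [-0.93  0.35  0.04]
   q [-0.2   0.27  2.41 -1.06  0.79 -3.02] p [ 266. -284.   85.] tilt 38.2 leanaz 78 y [-0.81 -0.4   0.44]
q [-0.17 -0.05  2.08 -0.36  1.23 -3.02] p [ 332. -178.  250.] tilt 19.9 leanaz 66 y [-0.98  0.16  0.09]
   q [ 0.82  0.03  2.44 -0.25  1.03 -3.02] p [165.  65. 105.] tilt 22.9 leanaz 80 y [-0.63 -0.7   0.34]
```

>>> {"method": "play_rows", "body": {
  "steps": [
    {"delta_pos": [5,0,-2],"yaw": 0,"jaw": 100},
    {"delta_pos": [10,0,-4],"yaw": 0,"jaw": 100},
    {"delta_pos": [15,0,-6],"yaw": -0.1,"jaw": 100},
    {"delta_pos": [20,0,-8],"yaw": -0.25,"jaw": 100},
    {"delta_pos": [24,0,-8],"yaw": -0.4,"jaw": 100},
    {"delta_pos": [24,0,-8],"yaw": -0.55,"jaw": 100},
    {"delta_pos": [24,0,-8],"yaw": -0.7,"jaw": 100},
    {"delta_pos": [24,0,-8],"yaw": -0.85,"jaw": 100}
  ]
}}

```text
clock: 9.75
eef_pos: [253.6, -462.8, 421.7]
tcp_rot: [-3.024, -0.45, -2.416]
contact_force: [0.8, 0.0, -0.3]
opening: 1.002
grasp_force: 0.0
```

```bash
python3 -c "
from h import *
q=r.sense()['qpos'];print(show(q));d=delta([60,-600,480]);print(d)"
```

```text
q [-0.76 -0.02  1.7  -0.46  1.39 -3.02] p [ 252. -465.  422.] tilt 26.6 leanaz 57 y [-0.7   0.71 -0.11]
[23.78  3.15  4.68]
```

>>> {"method": "play_rows", "body": {
  "steps": [
    {"delta_pos": [5,0.7,1],"yaw": 0,"jaw": 100},
    {"delta_pos": [10,1.4,2],"yaw": 0,"jaw": 100},
    {"delta_pos": [15,2,3],"yaw": -0.1,"jaw": 100},
    {"delta_pos": [20,2.6,4],"yaw": -0.25,"jaw": 100},
    {"delta_pos": [24,3.2,4.7],"yaw": -0.4,"jaw": 100},
    {"delta_pos": [24,3.2,4.7],"yaw": -0.55,"jaw": 100},
    {"delta_pos": [24,3.2,4.7],"yaw": -0.7,"jaw": 100},
    {"delta_pos": [24,3.2,4.7],"yaw": -0.8,"jaw": 100}
  ]
}}

```text
clock: 10.55
eef_pos: [203.9, -454.7, 325.8]
tcp_rot: [3.076, -0.701, -2.013]
contact_force: [0.0, -0.8, -0.7]
opening: 0.999
grasp_force: 0.0
```

```bash
python3 -c "
from h import *
q=r.sense()['qpos'];print(show(q));print(delta([609,-239,300]))"
```

```text
q [-0.66 -0.02  2.02 -0.77  1.17 -3.02] p [ 202. -457.  326.] tilt 40.3 leanaz 59 y [-0.88  0.46  0.05]
[-29.8  -25.92 -23.53]
```

```bash
python3 -c "
from h import *
s=r.sense();E=np.array(vision.calibration('wrist')['extrinsics']);R=Ro.from_euler('xyz',s['tcp_rot'])
print('cam in tool',R.inv().apply(E[:3,3]-s['eef_pos']).round(),'axes',(R.inv().as_matrix()@E[:3,:3]).round(2).tolist())
# plane lean correction options by radial push sims
"
```

```text
cam in tool [  82.   -1. -164.] axes [[0.0, -0.95, -0.32], [1.0, 0.0, 0.0], [-0.0, -0.32, 0.95]]
```

```bash
python3 -c "
from h import *
print(delta([653,-168,190]))"
```

```text
[-43.24 -27.05 -20.55]
```

>>> {"method": "play_rows", "body": {
  "steps": [
    {"delta_pos": [-3.9,-2.4,-1.9],"yaw": 0,"jaw": 100},
    {"delta_pos": [-7.8,-4.9,-3.7],"yaw": 0,"jaw": 100},
    {"delta_pos": [-11.8,-7.4,-5.6],"yaw": 0,"jaw": 100},
    {"delta_pos": [-15.7,-9.8,-7.5],"yaw": 0,"jaw": 100},
    {"delta_pos": [-19.6,-12.3,-9.3],"yaw": 0,"jaw": 100},
    {"delta_pos": [-23.6,-14.8,-11.2],"yaw": 0,"jaw": 100},
    {"delta_pos": [-27.5,-17.2,-13.1],"yaw": 0,"jaw": 100},
    {"delta_pos": [-31.4,-19.7,-15],"yaw": 0,"jaw": 100}
  ]
}}

```text
clock: 11.35
eef_pos: [532.6, -245.4, 227.4]
tcp_rot: [3.077, -0.699, -2.016]
contact_force: [-0.5, -1.2, 0.8]
opening: 1.002
grasp_force: 0.0
```

>>> {"method": "play_rows", "body": {
  "steps": [
    {"delta_pos": [-3.9,-2.4,-1.9],"yaw": 0,"jaw": 100},
    {"delta_pos": [-7.8,-4.9,-3.7],"yaw": 0,"jaw": 100},
    {"delta_pos": [-11.8,-7.4,-5.6],"yaw": 0,"jaw": 100},
    {"delta_pos": [-11.8,-7.4,-5.6],"yaw": 0,"jaw": 100},
    {"delta_pos": [-11.8,-7.4,-5.6],"yaw": 0,"jaw": 100},
    {"delta_pos": [-11.8,-7.4,-5.6],"yaw": 0,"jaw": 100},
    {"delta_pos": [-11.8,-7.4,-5.6],"yaw": 0,"jaw": 100},
    {"delta_pos": [-11.8,-7.4,-5.6],"yaw": 0,"jaw": 100}
  ]
}}

```text
clock: 12.15
eef_pos: [652.4, -168.4, 191.8]
tcp_rot: [3.077, -0.7, -2.014]
contact_force: [-0.0, -0.1, 0.9]
opening: 1.001
grasp_force: 0.0
```

```bash
cat > look.py <<'E'
from h import *
import sys
s=r.sense();print(s['clock'],show(s['qpos']),s['eef_pos'].round(1))
c=vision.calibration('wrist');p,d=vision.grab_frame('wrist'); cv2.imwrite(sys.argv[1],p[...,::-1]); np.savez('w.npz',p=p,d=d,E=c['extrinsics'],K=c['mtx'])
for z,t in((10,'tray_floor'),(67,'tray_post'),(10,'tray_gap'),(0,'mat')):
  print(t,[(round(x['conf'],2),np.round(x['uv']).tolist(),atz('wrist',x['uv'],z,c)[:2].round(1).tolist()) for x in vision.landmark_of('wrist',t)[:3]])
# wall/post tops by depth cloud
v,u=np.mgrid[0:480,0:640]; K=np.array(c['mtx']);E=np.array(c['extrinsics'])
x=(u-K[0,2])/K[0,0];y=(v-K[1,2])/K[1,1];t=np.hypot(x,y)+1e-9
X=np.stack([x/t*np.tan(t)*d,y/t*np.tan(t)*d,d],-1)@E[:3,:3].T+E[:3,3]
ok=(d>0)&(t<1.3)&(np.hypot(X[...,0]-605,X[...,1]+240)<130)
for lo,hi,n in((80,90,'posttop'),(32,40,'walltop'),(8,13,'floor')):
  m=ok&(X[...,2]>lo)&(X[...,2]<hi)
  if n=='posttop': m&=np.hypot(X[...,0]-605,X[...,1]+240)<40
  Q=X[m]; 
  if len(Q)<5: print(n,len(Q));continue
  print(n,len(Q),np.median(Q,0).round(1),cv2.minAreaRect(Q[:,:2].astype(np.float32)))
E
python3 look.py pics/w1.png
```

```text
12.15 q [ 0.04  0.68  1.35 -0.57  1.56 -2.5 ] p [ 652. -171.  192.] tilt 40.2 leanaz 59 y [-0.88  0.47  0.05] [ 652.4 -168.4  191.8]
tray_floor [(0.74, [321.0, 249.0], [602.7, -242.1]), (0.6, [500.0, 117.0], [280.5, -301.8]), (0.36, [577.0, 326.0], [376.5, -15.2])]
tray_post [(0.78, [517.0, 91.0], [281.0, -301.9]), (0.61, [327.0, 227.0], [600.8, -240.8])]
tray_gap [(0.94, [425.0, 98.0], [373.8, -371.0]), (0.62, [424.0, 278.0], [521.5, -164.6]), (0.42, [320.0, 278.0], [618.6, -215.4])]
mat []
posttop 637 [ 602.5 -240.3   84.6] ((601.8793334960938, -241.134033203125), (22.317819595336914, 22.134296417236328), 48.46981430053711)
walltop 3230 [ 598.2 -227.    35.4] ((601.6013793945312, -241.11097717285156), (160.70191955566406, 160.3672637939453), 1.8236526250839233)
floor 13327 [ 615.3 -228.3    9.9] ((601.30126953125, -241.27676391601562), (160.68295288085938, 161.1214141845703), 1.7227762937545776)
```

View pics/w1.png

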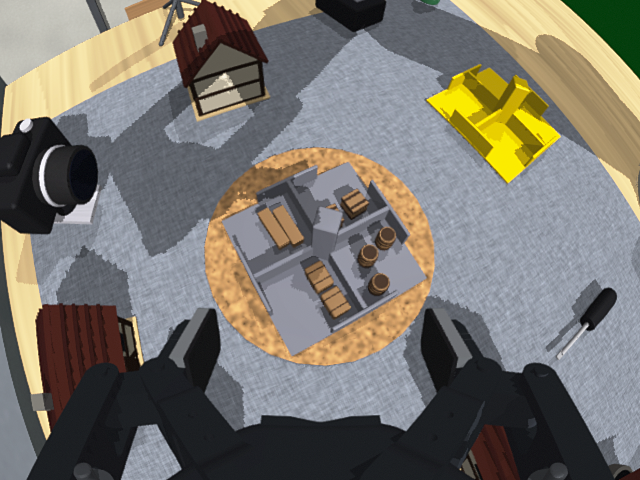

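```bash
cat > s2.py <<'E'
from h import *
e=lambda a:Ro.from_euler('xyz',a)
q0=ik(np.array([-1.29,.2,1.4,.05,1.5,-2.7]),[158.1,-594.3,429],e([-3.099,.075,-3.109]),500);print(show(q0))
qe=ik(np.array([.0,.5,1,0,1.5,.3]),[773.8,-381.1,405],e([3.14,0,.784]),500)
for w in(500,600,700,800,1000):
  x=run(q0,[0,0,0],-1.2,w=w); y=run(qe,[9.3,27,0],0,w=w);y2=run(y,[9.3,27,-18],0,w=w); print(w,show(x),'|',show(y)[40:90],'|',show(y2)[40:])
q=r.sense()['qpos'];R=tool(q)[1]
n=np.array([np.cos(np.radians(136.75)),np.sin(np.radians(136.75)),0])
print('now n.z deg',np.degrees(np.arcsin(n@R.as_matrix()[:,2])))
w=700;res=[]
for pos in([250,-230,200],[200,-190,350],[300,-280,120],[250,-230,500],[0,400,350],[400,200,400],[200,200,400],[500,-450,600],[300,-300,800],[650,0,500]):
  az=np.arctan2(pos[1],pos[0]); x=ik(np.array([az,.2,1.8,-.5,1.3,-2]),pos,R,w)
  if np.linalg.norm(tool(x)[0]-pos)>40: print('unreach',pos); 
  for d in np.array([[1,0,0],[-1,0,0],[0,1,0],[0,-1,0],[0,0,1],[0,0,-1],[-1,0,1],[-1,0,-1],[1,0,1],[1,0,-1]]):
    dr=Ro.from_euler('z',az).apply(d)*40
    xx=run(x,tool(x)[1].inv().apply(dr),0,w=w); z=tool(xx)[1].as_matrix()[:,2]
    res.append((np.degrees(np.arcsin(n@z)),pos,d.tolist(),show(xx)))
res.sort(key=lambda t:-t[0])
for t in res[:6]+res[-4:]:print(t)
E
python3 s2.py
```

```text
q [-1.35  0.18  1.4   0.07  1.51 -2.95] p [ 158. -594.  429.] tilt 4.9 leanaz 152 y [-0.03  1.   -0.04]
500 q [-1.04  0.1   1.57 -0.33  1.34 -3.02] p [ 197. -570.  412.] tilt 20.4 leanaz 54 y [-0.46  0.87 -0.16] | p [ 898. -442.  350.] tilt 4.0 leanaz 153 y [ 0.7  | p [ 900. -442.  403.] tilt 8.0 leanaz 154 y [ 0.7  -0.7   0.13]
600 q [-0.97  0.09  1.6  -0.3   1.33 -3.02] p [ 244. -534.  397.] tilt 18.0 leanaz 58 y [-0.52  0.84 -0.14] | p [ 892. -439.  348.] tilt 2.8 leanaz 153 y [ 0.71 | p [ 889. -437.  394.] tilt 5.5 leanaz 154 y [ 0.7  -0.71  0.09]
700 q [-0.87  0.07  1.63 -0.25  1.34 -3.02] p [ 298. -486.  387.] tilt 15.2 leanaz 64 y [-0.59  0.79 -0.12] | p [ 888. -437.  347.] tilt 2.1 leanaz 153 y [ 0.71 | p [ 883. -434.  388.] tilt 4.1 leanaz 153 y [ 0.7  -0.71  0.07]
800 q [-0.78  0.06  1.64 -0.21  1.35 -3.02] p [ 342. -437.  384.] tilt 12.8 leanaz 71 y [-0.66  0.75 -0.11] | p [ 886. -436.  346.] tilt 1.6 leanaz 153 y [ 0.71 | p [ 879. -432.  385.] tilt 3.1 leanaz 153 y [ 0.7  -0.71  0.05]
1000 q [-0.63  0.03  1.66 -0.14  1.37 -3.02] p [ 399. -354.  388.] tilt 9.3 leanaz 85 y 
[... 1198 characters left out ...]
9 y [-0.88  0.47  0.05]')
(np.float64(-9.83144679408365), [300, -300, 800], [1, 0, 0], 'q [-0.24  0.31  1.02 -0.76  1.92 -3.02] p [ 533. -371.  624.] tilt 41.9 leanaz 62 y [-0.84  0.53 -0.06]')
(np.float64(-9.936195839225794), [300, -300, 800], [-1, 0, 1], 'q [ 0.46 -0.17  1.01 -1.06  2.69 -3.02] p [167. -72. 863.] tilt 40.7 leanaz 62 y [-0.86  0.51 -0.04]')
(np.float64(-10.146383980783467), [500, -450, 600], [1, 0, 1], 'q [-0.25  0.47  0.89 -0.76  1.89 -3.02] p [ 613. -403.  577.] tilt 42.7 leanaz 62 y [-0.85  0.53 -0.06]')
(np.float64(-10.396375874434417), [500, -450, 600], [1, 0, 0], 'q [-0.36  0.7   0.8  -0.75  1.71 -3.02] p [ 688. -527.  445.] tilt 43.0 leanaz 62 y [-0.85  0.52 -0.06]')
```

```bash
cat > s3.py <<'E'
from h import *
q=r.sense()['qpos'];p,R=tool(q)
n=np.array([np.cos(np.radians(136.75)),np.sin(np.radians(136.75)),0])
nz=lambda q:np.degrees(np.arcsin(n@tool(q)[1].as_matrix()[:,2])).round(1)
for pos in([-150,-470,430],[-250,-420,430],[-60,-500,430],[100,-450,600]):
  az=np.arctan2(pos[1],pos[0])
  for yaw in(1.2,1.4,1.6):
    x=ik(np.array([az,.2,1.6,-.5,1.3,-2.9]),pos,R*Ro.from_euler('z',yaw),600); print(pos,yaw,show(x),nz(x))
  for k in range(8):
    x=run(x,[0,0,0],-.15,n=1,w=600)
    if k>2: print('   ',k,show(x),nz(x))
E
python3 s3.py
```

```text
[-150, -470, 430] 1.2 q [-1.67 -0.39  2.07 -0.38  0.84 -2.99] p [-150. -470.  430.] tilt 40.3 leanaz 59 y [-0.02  0.81 -0.58] -7.8
[-150, -470, 430] 1.4 q [-1.67 -0.39  2.07 -0.38  0.84 -2.79] p [-150. -470.  430.] tilt 40.3 leanaz 59 y [ 0.17  0.76 -0.63] -7.8
[-150, -470, 430] 1.6 q [-1.67 -0.39  2.07 -0.38  0.84 -2.59] p [-150. -470.  430.] tilt 40.3 leanaz 59 y [ 0.35  0.68 -0.65] -7.8
    3 q [-1.57 -0.38  2.08 -0.49  0.87 -3.02] p [-133. -472.  424.] tilt 41.2 leanaz 57 y [-0.19  0.83 -0.52] -6.6
    4 q [-1.49 -0.37  2.1  -0.58  0.89 -3.02] p [-117. -474.  418.] tilt 42.2 leanaz 55 y [-0.32  0.83 -0.46] -5.6
    5 q [-1.4  -0.35  2.12 -0.68  0.92 -3.02] p [-101. -474.  409.] tilt 43.4 leanaz 54 y [-0.43  0.82 -0.38] -4.7
    6 q [-1.31 -0.34  2.15 -0.76  0.95 -3.02] p [ -85. -474.  399.] tilt 44.8 leanaz 52 y [-0.53  0.79 -0.3 ] -4.0
    7 q [-1.23 -0.31  2.17 -0.84  0.98 -3.02] p [ -70. -472.  386.] tilt 46.3 leanaz 51 y [-0.62  0.75 -0.21] -3.3
[-250, -420, 430] 1.2 q [-1.79 -0.43  2.13 -0.41  0.79 -3.02] p [-203. -436.  417.] tilt 42.2 leanaz 53 y [ 0.01  0.81 -0.59] -4.0
[
[... 2063 characters left out ...]
, -450, 600] 1.6 q [-0.84 -0.29  1.67 -0.67  1.54 -1.97] p [ 100. -450.  600.] tilt 40.3 leanaz 59 y [ 0.35  0.68 -0.65] -7.8
    3 q [-0.84 -0.29  1.67 -0.67  1.54 -2.57] p [ 100. -450.  600.] tilt 40.3 leanaz 59 y [-0.2   0.83 -0.52] -7.8
    4 q [-0.84 -0.29  1.67 -0.67  1.54 -2.72] p [ 100. -450.  600.] tilt 40.3 leanaz 59 y [-0.34  0.83 -0.45] -7.8
    5 q [-0.84 -0.29  1.67 -0.67  1.54 -2.87] p [ 100. -450.  600.] tilt 40.3 leanaz 59 y [-0.47  0.8  -0.38] -7.8
    6 q [-0.84 -0.29  1.67 -0.67  1.54 -3.02] p [ 100. -450.  600.] tilt 40.3 leanaz 59 y [-0.58  0.76 -0.29] -7.8
    7 q [-0.73 -0.29  1.71 -0.72  1.57 -3.02] p [ 122. -433.  584.] tilt 42.1 leanaz 58 y [-0.66  0.71 -0.23] -7.5
```

```bash
cat > s4.py <<'E'
from h import *
from scipy.optimize import brentq
s=r.sense();R=Ro.from_euler('xyz',s['tcp_rot']);z=R.as_matrix()[:,2]
def yaz(a):
    y=(R*Ro.from_euler('z',a)).as_matrix()[:,1]; return np.degrees(np.arctan2(y[1],y[0])),np.degrees(np.arcsin(y[2]))
print('z',z.round(3),'lean',np.degrees(np.arctan2(-z[1],-z[0])).round(1),np.degrees(np.arccos(-z[2])).round(1))
for a in np.arange(-.3,.4,.05): print(a.round(2),np.round(yaz(a),1))
G=np.array([601.5,-241.2,69]); T=G+19*z
for b in(110,60,0): print(b,(T-b*z).round(1),delta(T-b*z))
# tip sim: low direction in tray frame relative to barrel diag
u=-z; lam=np.arctan2(u[1],u[0])
for ph in np.arange(.2,1.5,.1):
    M=Ro.from_rotvec(-ph*u); g=M.inv().apply([0,0,-1]); n=M.apply([0,0,1])
    print(ph.round(1),'tilt',np.degrees(np.arccos(n[2])).round(1),'off',(np.degrees(np.arctan2(g[1],g[0])-lam)-90).round(1),'worldlow',np.degrees(np.arctan2(n[1],n[0])).round(0))
E
python3 s4.py
```

```text
z [-0.334 -0.553 -0.763] lean 58.8 40.3
-0.3 [165.7  13.8]
-0.25 [163.4  12. ]
-0.2 [161.1  10.2]
-0.15 [158.9   8.4]
-0.1 [156.6   6.6]
-0.05 [154.4   4.7]
-0.0 [152.2   2.9]
0.05 [150.1   1. ]
0.1 [147.9  -0.8]
0.15 [145.7  -2.7]
0.2 [143.5  -4.5]
0.25 [141.3  -6.4]
0.3 [139.1  -8.2]
0.35 [136.8 -10. ]
110 [ 631.9 -190.9  138.4] [-1.11  0.49  6.01]
60 [ 615.2 -218.5  100.3] [-1.11  0.49 11.01]
0 [ 595.1 -251.7   54.5] [-1.11  0.49 17.01]
0.2 tilt 7.4 off 4.4 worldlow 144.0
0.3 tilt 11.1 off 6.6 worldlow 142.0
0.4 tilt 14.8 off 8.8 worldlow 140.0
0.5 tilt 18.4 off 11.0 worldlow 138.0
0.6 tilt 22.0 off 13.3 worldlow 136.0
0.7 tilt 25.6 off 15.6 worldlow 133.0
0.8 tilt 29.2 off 17.9 worldlow 131.0
0.9 tilt 32.7 off 20.2 worldlow 129.0
1.0 tilt 36.1 off 22.6 worldlow 126.0
1.1 tilt 39.5 off 25.1 worldlow 124.0
1.2 tilt 42.8 off 27.6 worldlow 121.0
1.3 tilt 46.0 off 30.1 worldlow 119.0
1.4 tilt 49.2 off -327.3 worldlow 116.0
```

>>> {"method": "play_rows", "body": {
  "steps": [
    {"delta_pos": [-1.1,0.5,4],"yaw": 0.12,"jaw": 100},
    {"delta_pos": [-1.1,0.5,8],"yaw": 0.22,"jaw": 100},
    {"delta_pos": [-1.1,0.5,11],"yaw": 0.22,"jaw": 100},
    {"delta_pos": [-1.1,0.5,14],"yaw": 0.22,"jaw": 100},
    {"delta_pos": [-1.1,0.5,16],"yaw": 0.22,"jaw": 100},
    {"delta_pos": [-1.1,0.5,17],"yaw": 0.22,"jaw": 100},
    {"delta_pos": [-1.1,0.5,17],"yaw": 0.22,"jaw": 31},
    {"delta_pos": [-1.1,0.5,17],"yaw": 0.22,"jaw": 31}
  ]
}}

```text
clock: 13.2
eef_pos: [595.9, -251.3, 55.0]
tcp_rot: [-3.021, -0.694, -2.3]
contact_force: [-0.4, -0.1, -0.5]
opening: 0.692
grasp_force: 0.0
```

Run:
```python
from h import *
s=r.sense(); print(s['eef_pos'].round(1),s['opening'],s['contact_force'].round(1))
p,d=vision.grab_frame('wrist'); cv2.imwrite('pics/w2.png',p[...,::-1])
```

```text
[ 595.9 -251.3   55. ] 0.6916748009067261 [-0.4 -0.1 -0.5]
```

View pics/w2.png

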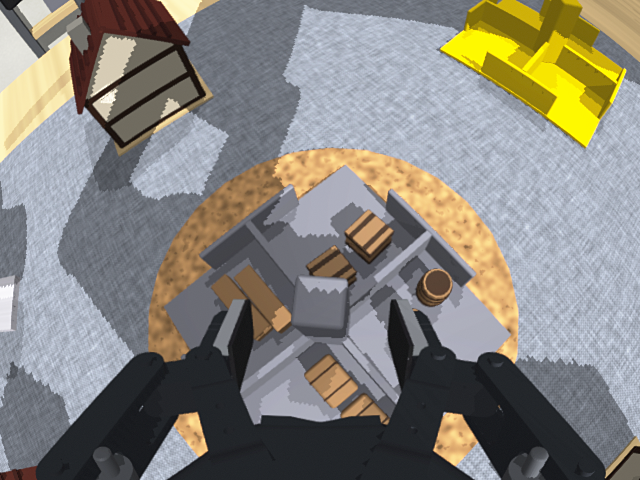

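>>> {"method": "play_rows", "body": {
  "steps": [
    {"delta_pos": [0,0,0],"yaw": 0,"jaw": 31},
    {"delta_pos": [0,0,0],"yaw": 0,"jaw": 31},
    {"delta_pos": [0,0,0],"yaw": 0,"jaw": 31},
    {"delta_pos": [0,0,0],"yaw": -0.08,"jaw": 31},
    {"delta_pos": [0,0,0],"yaw": -0.17,"jaw": 31},
    {"delta_pos": [0,0,0],"yaw": -0.26,"jaw": 31},
    {"delta_pos": [0,0,0],"yaw": -0.34,"jaw": 31},
    {"delta_pos": [0,0,0],"yaw": -0.42,"jaw": 31}
  ]
}}

```text
clock: 14.05
eef_pos: [595.5, -251.6, 54.6]
tcp_rot: [2.911, -0.67, -1.753]
contact_force: [1.1, -0.2, 0.4]
opening: 0.309
grasp_force: 13.6
```

```bash
sed -i "s/hypot(X\[...,0\]-605,X\[...,1\]+240)<130/hypot(X[...,0]-602,X[...,1]+241)<118/" look.py; python3 look.py pics/w3.png | grep -v tray
```

```text
14.05 q [-0.07  0.76  1.55 -0.65  1.27 -2.62] p [ 595. -254.   55.] tilt 40.3 leanaz 59 y [-0.93  0.32  0.18] [ 595.5 -251.6   54.6]
mat []
posttop 3911 [ 604.  -241.7   85.6] ((608.814697265625, -231.53518676757812), (52.70069885253906, 44.09269332885742), 20.98130226135254)
walltop 6111 [ 595.4 -251.5   36.4] ((597.9925537109375, -247.96694946289062), (150.11781311035156, 162.06448364257812), 50.966941833496094)
floor 22381 [ 602.4 -280.5   10.7] ((601.22705078125, -243.22821044921875), (161.015625, 160.7125701904297), 5.767014026641846)
```

>>> {"method": "play_rows", "body": {
  "steps": [
    {"delta_pos": [0,0,0],"yaw": -0.07,"jaw": 31},
    {"delta_pos": [0,0,0],"yaw": -0.14,"jaw": 31},
    {"delta_pos": [0,0,0],"yaw": -0.2,"jaw": 31},
    {"delta_pos": [0,0,0],"yaw": -0.2,"jaw": 31},
    {"delta_pos": [0,0,0],"yaw": -0.1,"jaw": 31},
    {"delta_pos": [0,0,0],"yaw": 0,"jaw": 31},
    {"delta_pos": [0,0,0],"yaw": 0.1,"jaw": 31},
    {"delta_pos": [0,0,0],"yaw": 0.18,"jaw": 31}
  ]
}}

```text
clock: 15.1
eef_pos: [594.8, -251.2, 53.8]
tcp_rot: [3.063, -0.699, -1.995]
contact_force: [0.4, 0.3, 0.2]
opening: 0.306
grasp_force: 0.0
```

```bash
python3 look.py pics/w3.png | grep -v tray
```

```text
15.1 q [-0.07  0.76  1.55 -0.65  1.27 -2.43] p [ 594. -254.   54.] tilt 40.3 leanaz 59 y [-0.89  0.46  0.06] [ 594.8 -251.2   53.8]
mat [(0.23, [320.0, 300.0], [589.4, -256.5])]
posttop 3988 [ 601.  -243.9   84.8] ((608.5100708007812, -232.4024200439453), (53.10141372680664, 47.24152755737305), 20.610523223876953)
walltop 5280 [ 565.8 -253.8   35.5] ((598.3695678710938, -248.58261108398438), (155.9759979248047, 163.3810272216797), 55.5285530090332)
floor 23639 [ 591.7 -275.8    9.9] ((599.8424072265625, -245.85446166992188), (161.06019592285156, 160.52249145507812), 9.708858489990234)
```

```bash
python3 -c "
from h import *
s=r.sense();print(delta(s['eef_pos']+[-1.3,-5,0.5]))"
```

```text
[ 0.42 -0.11  0.28]
```

>>> {"method": "play_rows", "body": {
  "steps": [
    {"delta_pos": [0.4,-0.1,0.3],"yaw": 0.13,"jaw": 31},
    {"delta_pos": [0.4,-0.1,0.3],"yaw": 0.13,"jaw": 28},
    {"delta_pos": [0.4,-0.1,0.3],"yaw": 0.13,"jaw": 26},
    {"delta_pos": [0.4,-0.1,0.3],"yaw": 0.13,"jaw": 22},
    {"delta_pos": [0.4,-0.1,0.3],"yaw": 0.13,"jaw": 10},
    {"delta_pos": [0.4,-0.1,0.3],"yaw": 0.13,"jaw": 0},
    {"delta_pos": [0.4,-0.1,0.3],"yaw": 0.13,"jaw": 0},
    {"delta_pos": [0.4,-0.1,0.3],"yaw": 0.13,"jaw": 0}
  ],
  "grip_force": 110
}}

```text
clock: 16.15
eef_pos: [593.9, -256.3, 54.8]
tcp_rot: [-3.115, -0.703, -2.156]
contact_force: [-0.8, 2.4, 6.1]
opening: 0.219
grasp_force: 108.0
```

```bash
python3 look.py pics/w3.png | grep -v tray
python3 - <<'E'
from h import *
p,d=vision.grab_frame('top')
l=vision.landmark_of('top','dish')[:1]+vision.landmark_of('top','mat')[:1];print([(x['conf'],x['uv'],atz('top',x['uv'],0)[:2].round()) for x in l])
c=vision.calibration('top');K=c['mtx'];E=np.array(c['extrinsics'])
v,u=np.mgrid[0:480,0:640];X=np.stack([(u-K[0][2])/K[0][0]*d,(v-K[1][2])/K[1][1]*d,d],-1)@E[:3,:3].T+E[:3,3]
m=(np.hypot(X[...,0]-540,X[...,1]-287)<105)&(X[...,2]>38)&(X[...,2]<52);Q=X[m].astype(np.float32)
print('dish',len(Q),cv2.minEnclosingCircle(Q[:,:2]),np.median(Q[:,2]))
h=cv2.cvtColor(p,cv2.COLOR_RGB2HSV); mm=(h[...,0]>5)&(h[...,0]<25)&(h[...,1]>90)&(h[...,2]>120)&(np.hypot(X[...,0]-602,X[...,1]+241)<140)&(X[...,2]<25)
Q=np.array([atz('top',(a,b),5)[:2] for b,a in zip(*np.nonzero(mm))],np.float32);print('mat',len(Q),cv2.minEnclosingCircle(Q))
for n,c0,zz in(('tree',(649,360),20),('well',(429,189),20)):
  m=(np.hypot(X[...,0]-c0[0],X[...,1]-c0[1])<60)&(X[...,2]>zz)&(np.hypot(X[...,0]-540,X[...,1]-287)>90);Q=X[m];print(n,Q[:,:2].mean(0).round(),Q.max(0).round(),Q.min(0).round())
E
```

```text
16.15 q [-0.08  0.76  1.55 -0.65  1.27 -2.31] p [ 593. -259.   55.] tilt 40.3 leanaz 59 y [-0.84  0.54 -0.02] [ 593.9 -256.3   54.8]
mat []
posttop 3597 [ 601.1 -244.6   84.9] ((605.0294799804688, -237.9326171875), (41.1767692565918, 43.099037170410156), 13.4993314743042)
walltop 5078 [ 563.4 -253.    35.4] ((594.1483154296875, -253.1951904296875), (145.66470336914062, 161.84947204589844), 57.027469635009766)
floor 22586 [ 571.7 -279.7    9.9] ((600.3492431640625, -245.83639526367188), (160.83897399902344, 160.8587646484375), 10.262479782104492)
[(0.58, [216.5, 236.1], array([530., 285.]))]Traceback (most recent call last):
  File "<stdin>", line 7, in <module>
cv2.error: OpenCV(4.12.0) /io/opencv/modules/imgproc/src/shapedescr.cpp:201: error: (-215:Assertion failed) count >= 0 && (depth == CV_32F || depth == CV_32S) in function 'minEnclosingCircle'
```

```bash
cat > topm.py <<'E'
from h import *
d=np.load('topd.npy');p=cv2.imread('pics/top0.png')[...,::-1]
c=vision.calibration('top');K=np.array(c['mtx']);E=np.array(c['extrinsics'])
v,u=np.mgrid[0:480,0:640];X=np.stack([(u-K[0,2])/K[0,0]*d,(v-K[1,2])/K[1,1]*d,d],-1)@E[:3,:3].T+E[:3,3]
print(X[236,216],X[205,216],X[150,270],d[150,270])
near=np.hypot(X[...,0]-540,X[...,1]-287)<105
print(np.percentile(X[near][:,2],[1,10,50,90,99]).round() if near.any() else None)
m=near&(X[...,2]>30)&(X[...,2]<60);Q=X[m].astype(np.float32); print(len(Q), len(Q) and cv2.minEnclosingCircle(np.ascontiguousarray(Q[:,:2])))
h=cv2.cvtColor(p.copy(),cv2.COLOR_RGB2HSV); mm=(h[...,0]>5)&(h[...,0]<25)&(h[...,1]>90)&(h[...,2]>100)&(u>355)&(u<470)&(v>155)&(v<265)&(X[...,2]<12)
Q=np.array([atz('top',(a,b),5)[:2] for b,a in zip(*np.nonzero(mm))],np.float32);print('mat',len(Q),cv2.minEnclosingCircle(Q))
for n,c0,zz in(('tree',(649,360),20),('well',(429,189),20)):
  m=(np.hypot(X[...,0]-c0[0],X[...,1]-c0[1])<60)&(X[...,2]>zz)&(np.hypot(X[...,0]-540,X[...,1]-287)>90);Q=X[m];print(n,len(Q),len(Q) and (np.median(Q,0).round(),Q.max(0).round(),Q.min(0).round()))
E
python3 topm.py
```

```text
[530.44350542 285.38061103   2.7097316 ] [609.62531298 276.49020765  46.3165725 ] [768.99247502 138.30495164   4.41643697] 1323.8357
[-4. -0.  5. 45. 90.]
795 ((543.6627197265625, 289.5966491699219), 100.61767578125)
mat 2397 ((596.719970703125, -248.61996459960938), 122.34778594970703)
tree 695 (array([632., 349.,  94.]), array([676., 392., 189.]), array([602., 324.,  41.]))
well 435 (array([424., 197.,  56.]), array([484., 243.,  71.]), array([390., 169.,  20.]))
```

```bash
cat >> topm.py <<'E'
m=(X[...,2]>40)&(X[...,2]<50)&(np.hypot(X[...,0]-532,X[...,1]-286)<95);Q=X[m]
f=lambda c:np.hypot(Q[:,0]-c[0],Q[:,1]-c[1])-81
s=least_squares(f,[532,286],loss='soft_l1',f_scale=2);print('dish',s.x.round(1),len(Q),np.percentile(np.abs(s.fun),[50,90]).round(1))
E
python3 topm.py | tail -1
```

```text
795 ((543.6627197265625, 289.5966491699219), 100.61767578125)Traceback (most recent call last):
  File "topm.py", line 10, in <module>
    Q=np.array([atz('top',(a,b),5)[:2] for b,a in zip(*np.nonzero(mm))],np.float32);print('mat',len(Q),cv2.minEnclosingCircle(Q))
                ~~~^^^^^^^^^^^^^^^
  File "h.py", line 11, in atz
    o,d=ray(cam,uv,cal); return o+d*(z-o[2])/d[2]
        ~~~^^^^^^^^^^^^
  File "h.py", line 4, in ray
    c=cal or vision.calibration(cam); K=np.array(c['mtx']);E=np.array(c['extrinsics'])
             ~~~~~~~~~~~~~~~~~~^^^^^
ValueError: time passes only in moves, steps and waits
```

```bash
sed -i "s/atz('top',(a,b),5)/atz('top',(a,b),5,c)/" topm.py; python3 topm.py | tail -3
cat > plan.py <<'E'
from h import *
import sys
T0p=np.array([593.9,-256.3,54.8]);T0=Ro.from_euler('xyz',[-3.115,-.703,-2.156])
O0=np.array([600.3,-245.8,5]);Rt0=Ro.from_euler('z',np.radians(100.26))
rel_p=T0.inv().apply(O0-T0p);rel_R=T0.inv()*Rt0
def tray(p,ph):
    R=T0*Ro.from_euler('z',ph); return p+R.apply(rel_p),R*rel_R
pts={'gap':(80,80,5),'e_y':(40,80,5),'e_x':(80,40,5),'c-+':(-80,80,0),'c+-':(80,-80,0),'c--':(-80,-80,0),'lowunder':(80,80,0)}
if __name__=='__main__':
    dish=np.array([float(sys.argv[1]),float(sys.argv[2])]); off=float(sys.argv[3]); zc=float(sys.argv[4])
    O,R=tray(np.zeros(3),1.1); ex=R.apply([0,0,1]);ex=ex[:2]/np.linalg.norm(ex[:2]); g=O+R.apply(pts['gap'])
    T=np.r_[dish-off*ex,zc]-g; print('exit az',np.degrees(np.arctan2(ex[1],ex[0])).round(),'TCP',T.round(1))
    for ph in(0,.4,.7,.9,1.1,1.25):
        O,R=tray(T,ph); print(ph,'O',O.round(),{k:np.r_[(O+R.apply(v))[:2]-dish,(O+R.apply(v))[2]].round().tolist() for k,v in pts.items()}); x=ik(np.array([.4,.7,1.4,-.2,1.8,-1.9+ph]),T,T0*Ro.from_euler('z',ph),600);print('   ',show(x)[:48])
E
python3 plan.py 532 286 15 38
```

```text
tree 695 (array([632., 349.,  94.]), array([676., 392., 189.]), array([602., 324.,  41.]))
well 435 (array([424., 197.,  56.]), array([484., 243.,  71.]), array([390., 169.,  20.]))
dish [528.3 279.4] 524 [2.1 4.8]
exit az 124.0 TCP [510.5 200.6 132.4]
0 O [517. 211.  83.] {'gap': [-108.0, -10.0, 88.0], 'e_y': [-101.0, -50.0, 88.0], 'e_x': [-69.0, -3.0, 88.0], 'c-+': [-80.0, -168.0, 83.0], 'c+-': [49.0, 18.0, 83.0], 'c--': [78.0, -139.0, 83.0], 'lowunder': [-108.0, -10.0, 83.0]}
    q [ 0.57  0.7   1.44 -0.29  1.64 -1.92] p [511. 
0.4 O [529. 201.  85.] {'gap': [-70.0, 3.0, 61.0], 'e_y': [-76.0, -37.0, 67.0], 'e_x': [-31.0, -2.0, 70.0], 'c-+': [-91.0, -155.0, 79.0], 'c+-': [86.0, -16.0, 91.0], 'c--': [64.0, -173.0, 113.0], 'lowunder': [-69.0, 2.0, 57.0]}
    q [ 0.57  0.7   1.44 -0.29  1.64 -1.52] p [511. 
0.7 O [536. 191.  89.] {'gap': [-37.0, 2.0, 47.0], 'e_y': [-52.0, -34.0, 55.0], 'e_x': [-2.0, -10.0, 63.0], 'c-+': [-97.0, -144.0, 73.0], 'c+-': [105.0, -46.0, 105.0], 'c--': [43.0, -191.0, 135.0], 'lowunder': [-35.0, 0.0, 43.0]}
    q [ 0.57  0.7   1.44 -0.29  1.64 -1.22] p [511. 
[... 154 characters left out ...]
 -67.0, 117.0], 'c--': [25.0, -199.0, 149.0], 'lowunder': [-12.0, -5.0, 37.0]}
    q [ 0.57  0.7   1.44 -0.29  1.64 -1.02] p [511. 
1.1 O [540. 177.  97.] {'gap': [8.0, -12.0, 38.0], 'e_y': [-19.0, -41.0, 45.0], 'e_x': [34.0, -31.0, 62.0], 'c-+': [-98.0, -129.0, 63.0], 'c+-': [113.0, -88.0, 132.0], 'c--': [5.0, -203.0, 161.0], 'lowunder': [10.0, -15.0, 34.0]}
    q [ 0.57  0.7   1.44 -0.29  1.64 -0.82] p [511. 
1.25 O [539. 172. 101.] {'gap': [24.0, -22.0, 38.0], 'e_y': [-7.0, -46.0, 44.0], 'e_x': [46.0, -41.0, 65.0], 'c-+': [-97.0, -124.0, 59.0], 'c+-': [112.0, -104.0, 144.0], 'c--': [-11.0, -203.0, 168.0], 'lowunder': [26.0, -25.0, 34.0]}
    q [ 0.57  0.7   1.44 -0.29  1.64 -0.67] p [511.
```

```bash
cat >> topm.py <<'E'
for n,c0,zz in(('tree',(640,355),150),('well',(428,190),50)):
  m=(np.hypot(X[...,0]-c0[0],X[...,1]-c0[1])<50)&(X[...,2]>zz)&(np.hypot(X[...,0]-528,X[...,1]-279)>92);Q=X[m];print(n,len(Q),Q.mean(0).round(),Q.max(0).round(),Q.min(0).round())
E
python3 topm.py | tail -2
python3 - <<'E'
from h import *
s=r.sense();R=Ro.from_euler('xyz',s['tcp_rot'])
for d in([0,0,160],[-61.4,441.9,0],[-61.4,441.9,-80],[10,0,0],[0,10,0],[0,0,10]): print(d,(R.inv().apply(d)/10).round(3))
E
```

```text
tree 98 [637. 357. 166.] [651. 371. 189.] [627. 348. 150.]
well 324 [422. 198.  59.] [455. 228.  71.] [390. 172.  50.]
[0, 0, 160] [ 10.34   -0.324 -12.206]
[-61.4, 441.9, 0] [-25.532  28.929 -22.398]
[-61.4, 441.9, -80] [-30.702  29.091 -16.295]
[10, 0, 0] [-0.421 -0.843 -0.334]
[0, 10, 0] [-0.636  0.538 -0.553]
[0, 0, 10] [ 0.646 -0.02  -0.763]
```

```bash
python3 plan.py 528 279 0 50 | head -1
```

```text
exit az 124.0 TCP [498.2 206.1 144.4]
```

>>> {"method": "play_rows", "body": {
  "steps": [
    {"delta_pos": [0.3,0,-0.4],"yaw": 0,"jaw": 0},
    {"delta_pos": [1.1,0,-1.3],"yaw": 0,"jaw": 0},
    {"delta_pos": [2.3,-0.1,-2.7],"yaw": 0,"jaw": 0},
    {"delta_pos": [3.9,-0.1,-4.6],"yaw": 0,"jaw": 0},
    {"delta_pos": [5.8,-0.2,-6.9],"yaw": 0,"jaw": 0},
    {"delta_pos": [7.6,-0.2,-9],"yaw": 0,"jaw": 0},
    {"delta_pos": [9.2,-0.3,-10.8],"yaw": 0,"jaw": 0},
    {"delta_pos": [10.3,-0.3,-12.2],"yaw": 0,"jaw": 0}
  ]
}}

```text
clock: 17.35
eef_pos: [594.1, -256.3, 217.4]
tcp_rot: [-3.112, -0.701, -2.159]
contact_force: [0.1, -0.3, -3.8]
opening: 0.219
grasp_force: 108.0
```

```bash
cat > chk.py <<'E'
from h import *
import sys
s=r.sense();print(s['clock'],s['eef_pos'].round(1),s['opening'].round(3),s['grasp_force'],s['contact_force'].round(1))
c=vision.calibration('wrist');p,d=vision.grab_frame('wrist'); cv2.imwrite(sys.argv[1],p[...,::-1])
v,u=np.mgrid[0:480,0:640]; K=np.array(c['mtx']);E=np.array(c['extrinsics'])
x=(u-K[0,2])/K[0,0];y=(v-K[1,2])/K[1,1];t=np.hypot(x,y)+1e-9
X=np.stack([x/t*np.tan(t)*d,y/t*np.tan(t)*d,d],-1)@E[:3,:3].T+E[:3,3]
from plan import tray
m=lambda ph=0:None
R=Ro.from_euler('xyz',s['tcp_rot']); from plan import rel_p,rel_R
O=s['eef_pos']+R.apply(rel_p);Rt=R*rel_R
Y=Rt.inv().apply((X-O).reshape(-1,3)).reshape(X.shape)  # expected tray frame
k=(d>0)&(np.abs(Y[...,0])<78)&(np.abs(Y[...,1])<78)&(np.abs(Y[...,2]-5)<14)&(u>0)
Q=Y[k]
for _ in range(6):
    A=np.c_[Q[:,:2],np.ones(len(Q))]; co=np.linalg.lstsq(A,Q[:,2],rcond=None)[0]; Q=Q[np.abs(A@co-Q[:,2])<np.clip(3*np.median(np.abs(A@co-Q[:,2])),1.5,8)]
print('floor vs expected: slopes deg',np.degrees(co[:2]).round(1),'h',co[2].round(1),'expected tilt',np.degrees(np.arccos(Rt.as_matrix()[2,2])).round(1),'O',O.round())
E
python3 chk.py pics/w4.png
```

```text
Traceback (most recent call last):
  File "chk.py", line 3, in <module>
    s=r.sense();print(s['clock'],s['eef_pos'].round(1),s['opening'].round(3),s['grasp_force'],s['contact_force'].round(1))
                                                       ^^^^^^^^^^^^^^^^^^
AttributeError: 'float' object has no attribute 'round'
```

```bash
sed -i "s/s\['opening'\].round(3)/s['opening']/" chk.py; python3 chk.py pics/w4.png
```

```text
17.35 [ 594.1 -256.3  217.4] 0.21850158081453033 107.99604916479439 [ 0.1 -0.3 -3.8]
floor vs expected: slopes deg [-0.1 -0.2] h 4.8 expected tilt 0.2 O [ 601. -246.  168.]
```

View pics/w4.png

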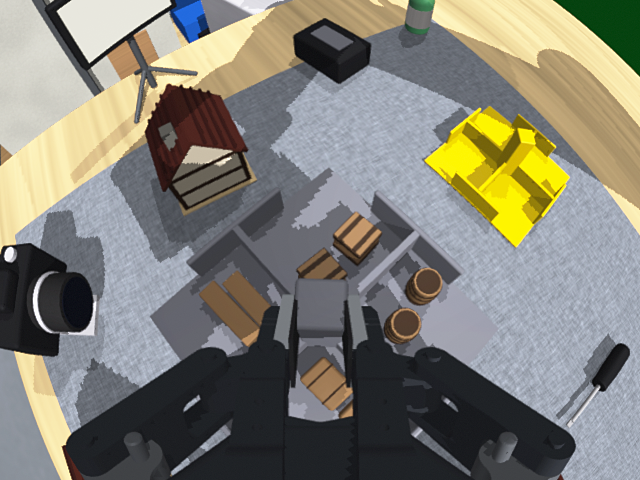

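>>> {"method": "play_rows", "body": {
  "steps": [
    {"delta_pos": [-0.46,0.52,-0.4],"yaw": 0,"jaw": 0},
    {"delta_pos": [-1.48,1.68,-1.3],"yaw": 0,"jaw": 0},
    {"delta_pos": [-3.09,3.5,-2.71],"yaw": 0,"jaw": 0},
    {"delta_pos": [-5.15,5.84,-4.52],"yaw": 0,"jaw": 0},
    {"delta_pos": [-7.42,8.41,-6.52],"yaw": 0,"jaw": 0},
    {"delta_pos": [-9.72,11.0,-8.53],"yaw": 0,"jaw": 0},
    {"delta_pos": [-12.0,13.6,-10.55],"yaw": 0,"jaw": 0},
    {"delta_pos": [-14.3,16.2,-12.57],"yaw": 0,"jaw": 0}
  ]
}}

```text
clock: 18.2
eef_pos: [557.9, -5.7, 212.9]
tcp_rot: [-3.117, -0.704, -2.154]
contact_force: [0.5, 0.6, -3.0]
opening: 0.219
grasp_force: 108.0
```

>>> {"method": "play_rows", "body": {
  "steps": [
    {"delta_pos": [-2.29,2.59,-2.01],"yaw": 0,"jaw": 0},
    {"delta_pos": [-4.57,5.18,-4.01],"yaw": 0,"jaw": 0},
    {"delta_pos": [-6.63,7.52,-5.82],"yaw": 0,"jaw": 0},
    {"delta_pos": [-8.34,9.46,-7.32],"yaw": 0,"jaw": 0},
    {"delta_pos": [-9.6,10.88,-8.42],"yaw": 0,"jaw": 0},
    {"delta_pos": [-10.4,11.8,-9.13],"yaw": 0,"jaw": 0},
    {"delta_pos": [-10.85,12.3,-9.53],"yaw": 0,"jaw": 0},
    {"delta_pos": [-11.2,12.7,-9.83],"yaw": 0,"jaw": 0}
  ]
}}

```text
clock: 19.0
eef_pos: [532.5, 185.5, 214.1]
tcp_rot: [-3.115, -0.703, -2.157]
contact_force: [0.8, 0.1, -2.8]
opening: 0.221
grasp_force: 107.9
```

```bash
python3 chk.py pics/w5.png
python3 - <<'E'
from h import *
print(delta([532.5,185.6,138]))
p,d=vision.grab_frame('scene'); cv2.imwrite('pics/s1.png',p[...,::-1])
E
```

```text
19.0 [532.5 185.5 214.1] 0.2206257077804963 107.93110946193337 [ 0.8  0.1 -2.8]
floor vs expected: slopes deg [-0.2 -0.2] h 4.8 expected tilt 0.0 O [539. 196. 164.]
[-4.9   0.13  5.83]
```

View pics/s1.png

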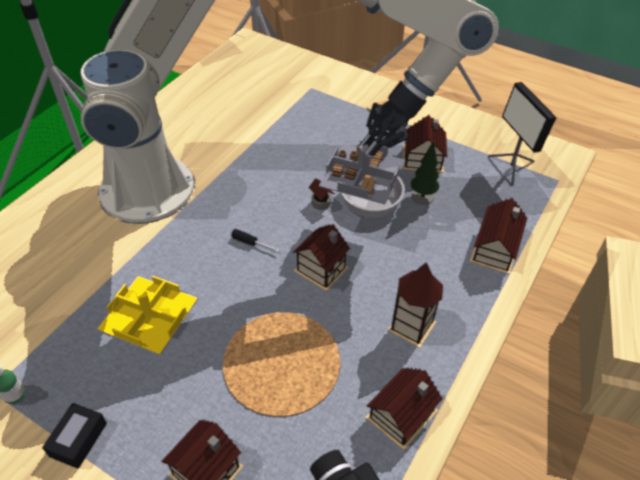

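>>> {"method": "play_rows", "body": {
  "steps": [
    {"delta_pos": [-0.4,0,0.5],"yaw": 0,"jaw": 0},
    {"delta_pos": [-1.2,0,1.4],"yaw": 0,"jaw": 0},
    {"delta_pos": [-2.2,0,2.6],"yaw": 0,"jaw": 0},
    {"delta_pos": [-3.3,0.1,3.9],"yaw": 0,"jaw": 0},
    {"delta_pos": [-4.2,0.1,5],"yaw": 0,"jaw": 0},
    {"delta_pos": [-4.8,0.1,5.7],"yaw": 0,"jaw": 0},
    {"delta_pos": [-4.9,0.1,5.8],"yaw": 0,"jaw": 0},
    {"delta_pos": [-4.9,0.1,5.8],"yaw": 0,"jaw": 0}
  ]
}}

```text
clock: 19.9
eef_pos: [533.1, 185.1, 138.3]
tcp_rot: [-3.115, -0.703, -2.156]
contact_force: [0.1, -0.6, -3.0]
opening: 0.22
grasp_force: 108.0
```

Run:
```python
from h import *
s=r.sense();print(s['clock'],s['eef_pos'].round(1),s['contact_force'].round(1))
p,d=vision.grab_frame('top')
c=vision.calibration('top')
v,u=np.mgrid[0:480,0:640]
h=cv2.cvtColor(p.copy(),cv2.COLOR_RGB2HSV); mm=(h[...,0]>5)&(h[...,0]<25)&(h[...,1]>90)&(u>355)&(u<470)&(v>155)&(v<265)
mm=cv2.morphologyEx(mm.astype(np.uint8),cv2.MORPH_OPEN,np.ones((3,3)))
Q=np.array([atz('top',(a,b),5,c)[:2] for b,a in zip(*np.nonzero(mm))],np.float32);print('mat',len(Q),cv2.minEnclosingCircle(Q),Q.mean(0))
p,d=vision.grab_frame('scene');c=vision.calibration('scene')
h=cv2.cvtColor(p.copy(),cv2.COLOR_RGB2HSV); mm=(h[...,0]>5)&(h[...,0]<25)&(h[...,1]>90)&(u>215)&(u<347)&(v>305)&(v<420)
mm=cv2.morphologyEx(mm.astype(np.uint8),cv2.MORPH_OPEN,np.ones((3,3)))
Q=np.array([atz('scene',(a,b),5,c)[:2] for b,a in zip(*np.nonzero(mm))],np.float32);print('mat',len(Q),cv2.minEnclosingCircle(Q))
```

```text
19.9 [533.1 185.1 138.3] [ 0.1 -0.6 -3. ]
mat 6237 ((597.3794555664062, -248.39620971679688), 122.46438598632812) [ 596.1734  -248.77147]
mat 9500 ((599.8882446289062, -249.82931518554688), 124.78260040283203)
```

>>> {"method": "play_rows", "body": {
  "steps": [
    {"delta_pos": [0,0,0],"yaw": 0.07,"jaw": 0},
    {"delta_pos": [0,0,0],"yaw": 0.18,"jaw": 0},
    {"delta_pos": [0,0,0],"yaw": 0.3,"jaw": 0},
    {"delta_pos": [0,0,0],"yaw": 0.42,"jaw": 0},
    {"delta_pos": [0,0,0],"yaw": 0.54,"jaw": 0},
    {"delta_pos": [0,0,0],"yaw": 0.64,"jaw": 0},
    {"delta_pos": [0,0,0],"yaw": 0.72,"jaw": 0},
    {"delta_pos": [0,0,0],"yaw": 0.76,"jaw": 0}
  ]
}}

```text
clock: 20.8
eef_pos: [533.4, 185.4, 139.3]
tcp_rot: [-2.598, -0.469, -3.043]
contact_force: [-0.6, 0.8, -3.3]
opening: 0.222
grasp_force: 108.0
```

>>> {"method": "play_rows", "body": {
  "steps": [
    {"delta_pos": [0,0,0],"yaw": 0,"jaw": 0},
    {"delta_pos": [0,0,0],"yaw": 0,"jaw": 0},
    {"delta_pos": [0,0,0],"yaw": 0,"jaw": 0},
    {"delta_pos": [0,0,0],"yaw": 0.05,"jaw": 0},
    {"delta_pos": [0,0,0],"yaw": 0.12,"jaw": 0},
    {"delta_pos": [0,0,0],"yaw": 0.2,"jaw": 0},
    {"delta_pos": [0,0,0],"yaw": 0.26,"jaw": 0},
    {"delta_pos": [0,0,0],"yaw": 0.32,"jaw": 0}
  ]
}}

```text
clock: 21.6
eef_pos: [533.1, 185.2, 138.6]
tcp_rot: [-2.492, -0.289, 2.957]
contact_force: [0.7, 0.4, -3.1]
opening: 0.219
grasp_force: 108.0
```

```bash
python3 chk.py pics/w6.png
python3 - <<'E'
from h import *
p,d=vision.grab_frame('scene'); q,d=vision.grab_frame('top'); w=cv2.imread('pics/w6.png')[...,::-1]
a=cv2.resize(p[120:240,290:450],(400,300)); b=cv2.resize(q[160:310,140:340],(400,300)); 
out=np.zeros((600,800,3),np.uint8); out[:300,:400]=a; out[:300,400:]=b; out[300:,:400]=cv2.resize(w,(400,300))
cv2.imwrite('pics/m1.png',out[...,::-1])
E
```

```text
21.6 [533.1 185.2 138.6] 0.21925962685494435 107.96721825376153 [ 0.7  0.4 -3.1]
floor vs expected: slopes deg [-0.2  0. ] h 4.6 expected tilt 38.9 O [562. 162. 103.]
```

View pics/m1.png

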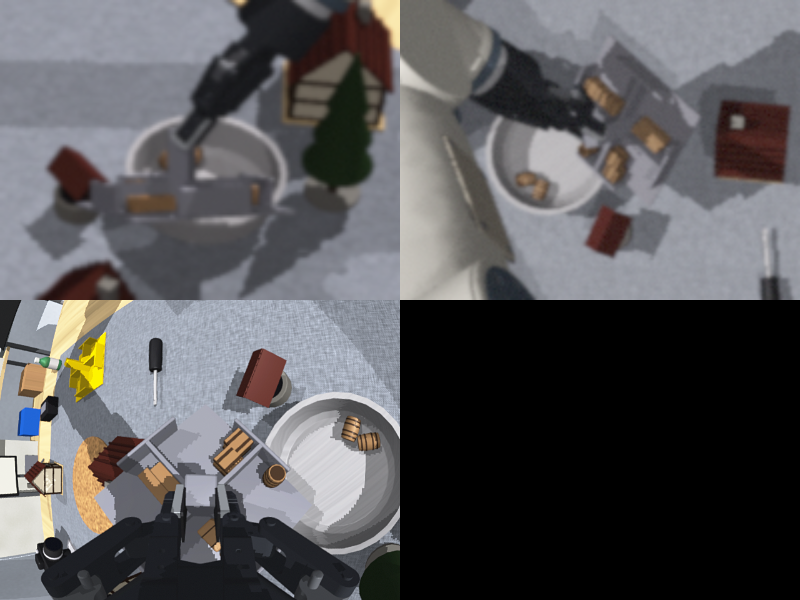

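>>> {"method": "play_rows", "body": {
  "steps": [
    {"delta_pos": [-0.44,0.54,-0.39],"yaw": 0,"jaw": 0},
    {"delta_pos": [-0.88,1.09,-0.78],"yaw": 0,"jaw": 0},
    {"delta_pos": [-1.1,1.36,-0.97],"yaw": 0,"jaw": 0},
    {"delta_pos": [0.88,-1.09,0.78],"yaw": 0,"jaw": 0},
    {"delta_pos": [1.76,-2.18,1.55],"yaw": 0,"jaw": 0},
    {"delta_pos": [1.98,-2.45,1.75],"yaw": 0,"jaw": 0},
    {"delta_pos": [1.65,-2.04,1.45],"yaw": 0,"jaw": 0},
    {"delta_pos": [1.1,-1.36,0.97],"yaw": 0,"jaw": 0}
  ]
}}

```text
clock: 22.55
eef_pos: [520.8, 171.6, 142.1]
tcp_rot: [-2.493, -0.29, 2.959]
contact_force: [0.2, -1.0, -3.0]
opening: 0.224
grasp_force: 108.3
```

```bash
cat > bar.py <<'E'
from h import *
from plan import rel_p,rel_R
s=r.sense();R=Ro.from_euler('xyz',s['tcp_rot']);O=s['eef_pos']+R.apply(rel_p);Rt=R*rel_R
c=vision.calibration('wrist');p,d=vision.grab_frame('wrist');cv2.imwrite('pics/wl.png',p[...,::-1])
print(s['clock'],s['eef_pos'].round(1))
for n in('barrel1','crate1','bale1','beam1'):
  for x in vision.cut_out('wrist',n)[:5]:
    a,b=np.round(x['uv']).astype(int); D=np.median(d[b-2:b+3,a-2:a+3]); u=np.array(x['uv']);K=np.array(c['mtx'])
    X=atd('wrist',u,D,c); print(n,round(x['conf'],2),u.round(),'world',X.round(),'tray',Rt.inv().apply(X-O).round())
E
python3 bar.py
```

```text
22.55 [520.8 171.6 142.1]
barrel1 0.9 [583. 222.] world [479. 300.  22.] tray [ 78. 166.  37.]
barrel1 0.8 [607. 246.] world [495. 318.  22.] tray [102. 164.  41.]
barrel1 0.6 [556. 255.] world [502. 281.  21.] tray [ 79. 142.  19.]
barrel1 0.57 [318. 287.] world [516. 188. 167.] tray [-5.  4. 80.]
crate1 0.82 [358. 253.] world [502. 170. 103.] tray [-16.  43.  25.]
crate1 0.74 [388. 225.] world [486. 181.  87.] tray [-16.  69.  25.]
bale1 0.83 [338. 378.] world [570. 175. 128.] tray [ 28. -14.  23.]
beam1 0.93 [250. 300.] world [532. 120. 140.] tray [-39. -21.  18.]
beam1 0.68 [261. 278.] world [519. 122. 133.] tray [-45.  -8.  18.]
```

```bash
python3 -c "
from h import *
s=r.sense();R=Ro.from_euler('xyz',s['tcp_rot']);print((R.inv().apply([0,0,1])).round(3))
from plan import T0
rv=(R.inv()*T0).as_rotvec();print(rv)"
```

```text
[ 0.287 -0.58  -0.763]
[-7.37660876e-05  1.73847593e-04 -1.07986927e+00]
```

>>> {"method": "play_rows", "body": {
  "steps": [
    {"delta_pos": [0.29,-0.58,-0.76],"yaw": 0,"jaw": 0},
    {"delta_pos": [0.72,-1.45,-1.9],"yaw": -0.06,"jaw": 0},
    {"delta_pos": [1.15,-2.32,-3.05],"yaw": -0.18,"jaw": 0},
    {"delta_pos": [1.58,-3.2,-4.2],"yaw": -0.32,"jaw": 0},
    {"delta_pos": [1.87,-3.8,-4.96],"yaw": -0.46,"jaw": 0},
    {"delta_pos": [2.0,-4.06,-5.34],"yaw": -0.6,"jaw": 0},
    {"delta_pos": [2.0,-4.06,-5.34],"yaw": -0.74,"jaw": 0},
    {"delta_pos": [2.0,-4.06,-5.34],"yaw": -0.86,"jaw": 0}
  ]
}}

```text
clock: 23.6
eef_pos: [519.9, 170.5, 213.2]
tcp_rot: [-2.938, -0.677, -2.433]
contact_force: [-0.3, -0.2, -3.1]
opening: 0.222
grasp_force: 108.3
```

>>> {"method": "play_rows", "body": {
  "steps": [
    {"delta_pos": [0,0,0],"yaw": -0.1,"jaw": 0},
    {"delta_pos": [0,0,0],"yaw": -0.17,"jaw": 0},
    {"delta_pos": [0,0,0],"yaw": -0.21,"jaw": 0},
    {"delta_pos": [0,0,0],"yaw": -0.22,"jaw": 0},
    {"delta_pos": [0,0,0],"yaw": -0.22,"jaw": 0},
    {"delta_pos": [0,0,0],"yaw": -0.22,"jaw": 0},
    {"delta_pos": [0,0,0],"yaw": -0.22,"jaw": 0},
    {"delta_pos": [0,0,0],"yaw": -0.22,"jaw": 0}
  ]
}}

```text
clock: 24.4
eef_pos: [519.8, 170.5, 212.1]
tcp_rot: [-3.114, -0.703, -2.157]
contact_force: [-0.1, -0.4, -2.5]
opening: 0.219
grasp_force: 108.4
```

```bash
python3 chk.py pics/w7.png
python3 - <<'E'
from h import *
from plan import O0,T0p
s=r.sense(); t=T0p+np.array([598.5,-249,5])-O0; t[2]=s['eef_pos'][2]+4; print('goal',t,delta(t),np.linalg.norm(t-s['eef_pos']))
for n in('crate1','bale1','beam1','barrel1'):
  print(n,[(round(x['conf'],2),np.round(x['uv']).tolist()) for x in vision.cut_out('wrist',n)[:4]])
E
```

```text
24.4 [519.8 170.5 212.1] 0.21937748108414667 108.39844697155058 [-0.1 -0.4 -2.5]
floor vs expected: slopes deg [-0.1 -0.2] h 4.8 expected tilt 0.0 O [526. 181. 162.]
goal [ 592.1        -259.5         216.09142295] [ 24.55 -29.24  21.06] 436.1017790499777
crate1 [(0.85, [392.0, 230.0]), (0.58, [365.0, 257.0])]
bale1 [(0.95, [342.0, 389.0])]
beam1 [(0.85, [263.0, 282.0])]
barrel1 [(0.78, [426.0, 441.0])]
```

View pics/w7.png

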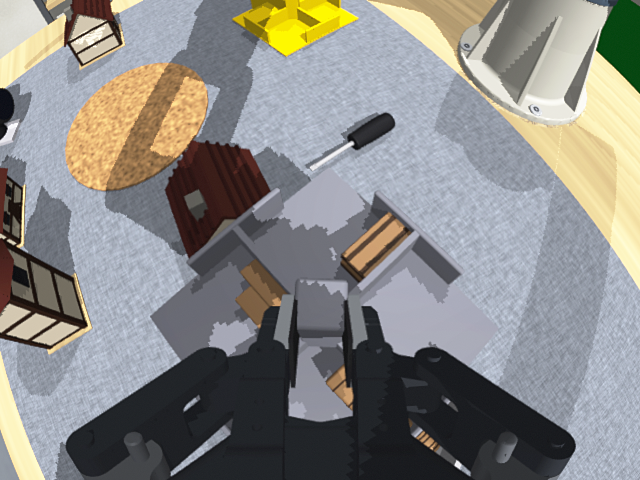

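>>> {"method": "play_rows", "body": {
  "steps": [
    {"delta_pos": [0.44,-0.53,0.38],"yaw": 0,"jaw": 0},
    {"delta_pos": [1.47,-1.75,1.26],"yaw": 0,"jaw": 0},
    {"delta_pos": [3.04,-3.63,2.61],"yaw": 0,"jaw": 0},
    {"delta_pos": [5.06,-6.02,4.34],"yaw": 0,"jaw": 0},
    {"delta_pos": [7.32,-8.71,6.28],"yaw": 0,"jaw": 0},
    {"delta_pos": [9.57,-11.4,8.21],"yaw": 0,"jaw": 0},
    {"delta_pos": [11.83,-14.09,10.15],"yaw": 0,"jaw": 0},
    {"delta_pos": [14.07,-16.75,12.07],"yaw": 0,"jaw": 0}
  ]
}}

```text
clock: 25.45
eef_pos: [560.9, -79.0, 214.6]
tcp_rot: [-3.115, -0.703, -2.157]
contact_force: [-0.3, 0.7, -3.5]
opening: 0.221
grasp_force: 108.4
```

>>> {"method": "play_rows", "body": {
  "steps": [
    {"delta_pos": [2.25,-2.69,1.93],"yaw": 0,"jaw": 0},
    {"delta_pos": [4.39,-5.24,3.77],"yaw": 0,"jaw": 0},
    {"delta_pos": [6.31,-7.52,5.41],"yaw": 0,"jaw": 0},
    {"delta_pos": [7.89,-9.4,6.77],"yaw": 0,"jaw": 0},
    {"delta_pos": [9.02,-10.74,7.73],"yaw": 0,"jaw": 0},
    {"delta_pos": [9.75,-11.62,8.36],"yaw": 0,"jaw": 0},
    {"delta_pos": [10.2,-12.15,8.75],"yaw": 0,"jaw": 0},
    {"delta_pos": [10.48,-12.49,8.99],"yaw": 0,"jaw": 0}
  ]
}}

```text
clock: 26.25
eef_pos: [592.2, -259.5, 215.9]
tcp_rot: [-3.115, -0.702, -2.156]
contact_force: [-0.7, 0.4, -3.5]
opening: 0.22
grasp_force: 108.3
```

Run:
```python
from h import *
from plan import O0,T0p
s=r.sense(); t=T0p+np.array([598.5,-249,5])-O0; print(s['clock'],s['eef_pos'].round(1),'goal',t,delta(t+[0,0,4]),delta(t))
```

```text
26.25 [ 592.2 -259.5  215.9] goal [ 592.1 -259.5   54.8] [-10.15   0.32  11.99] [-10.41   0.33  12.3 ]
```

Lower to 4 mm above, then slowly onto the mat.

>>> {"method": "play_rows", "body": {
  "steps": [
    {"delta_pos": [-0.5,0,0.6],"yaw": 0,"jaw": 0},
    {"delta_pos": [-1.8,0.1,2.1],"yaw": 0,"jaw": 0},
    {"delta_pos": [-3.6,0.1,4.3],"yaw": 0,"jaw": 0},
    {"delta_pos": [-5.6,0.2,6.6],"yaw": 0,"jaw": 0},
    {"delta_pos": [-7.5,0.2,8.9],"yaw": 0,"jaw": 0},
    {"delta_pos": [-9,0.3,10.6],"yaw": 0,"jaw": 0},
    {"delta_pos": [-9.8,0.3,11.6],"yaw": 0,"jaw": 0},
    {"delta_pos": [-10.1,0.3,11.9],"yaw": 0,"jaw": 0}
  ]
}}

```text
clock: 27.05
eef_pos: [591.6, -258.9, 58.0]
tcp_rot: [-3.118, -0.704, -2.154]
contact_force: [0.5, 0.0, -1.9]
opening: 0.221
grasp_force: 108.3
```

>>> {"method": "play_rows", "body": {
  "steps": [
    {"delta_pos": [-0.1,0,0.15],"yaw": 0,"jaw": 0},
    {"delta_pos": [-0.2,0,0.25],"yaw": 0,"jaw": 0},
    {"delta_pos": [-0.28,0,0.33],"yaw": 0,"jaw": 0},
    {"delta_pos": [-0.33,0,0.39],"yaw": 0,"jaw": 0},
    {"delta_pos": [-0.33,0,0.39],"yaw": 0,"jaw": 0},
    {"delta_pos": [-0.33,0,0.39],"yaw": 0,"jaw": 0},
    {"delta_pos": [-0.33,0,0.39],"yaw": 0,"jaw": 0},
    {"delta_pos": [-0.33,0,0.39],"yaw": 0,"jaw": 0}
  ]
}}

```text
clock: 27.85
eef_pos: [592.9, -259.5, 55.1]
tcp_rot: [-3.114, -0.702, -2.157]
contact_force: [1.7, -0.5, -0.6]
opening: 0.218
grasp_force: 108.5
```

```bash
python3 chk.py pics/w8.png
```

```text
27.85 [ 592.9 -259.5   55.1] 0.21796402222411884 108.48318450618535 [ 1.7 -0.5 -0.6]
floor vs expected: slopes deg [-0.  -0.2] h 4.8 expected tilt 0.1 O [ 599. -249.    5.]
```

>>> {"method": "play_rows", "body": {
  "steps": [
    {"delta_pos": [0,0,0],"yaw": 0,"jaw": 24},
    {"delta_pos": [0,0,0],"yaw": 0,"jaw": 30},
    {"delta_pos": [0,0,0],"yaw": 0,"jaw": 50},
    {"delta_pos": [0,0,0],"yaw": 0,"jaw": 70},
    {"delta_pos": [0,0,0],"yaw": 0,"jaw": 70},
    {"delta_pos": [0,0,0],"yaw": 0,"jaw": 70},
    {"delta_pos": [0,0,-1],"yaw": 0,"jaw": 70},
    {"delta_pos": [0,0,-3],"yaw": 0,"jaw": 70}
  ]
}}

```text
clock: 28.7
eef_pos: [601.6, -242.9, 77.4]
tcp_rot: [-3.117, -0.704, -2.156]
contact_force: [-0.9, 0.2, 0.4]
opening: 0.702
grasp_force: 0.0
```

>>> {"method": "play_rows", "body": {
  "steps": [
    {"delta_pos": [0,0,-3],"yaw": 0,"jaw": 70},
    {"delta_pos": [0,0,-6],"yaw": 0,"jaw": 70},
    {"delta_pos": [0,0,-9],"yaw": 0,"jaw": 70},
    {"delta_pos": [0,0,-12],"yaw": 0,"jaw": 70},
    {"delta_pos": [0,0,-15],"yaw": 0,"jaw": 70},
    {"delta_pos": [0,0,-18],"yaw": 0,"jaw": 70},
    {"delta_pos": [0,0,-20],"yaw": 0,"jaw": 70},
    {"delta_pos": [0,0,-20],"yaw": 0,"jaw": 70}
  ]
}}

```text
clock: 29.5
eef_pos: [671.5, -130.4, 233.1]
tcp_rot: [-3.11, -0.699, -2.158]
contact_force: [-0.4, 0.1, 0.3]
opening: 0.699
grasp_force: 0.0
```

```bash
python3 look.py pics/w9.png
python3 - <<'E'
from h import *
p,d=vision.grab_frame('top');s,_=vision.grab_frame('scene'); w=cv2.imread('pics/w9.png')[...,::-1]
out=np.zeros((600,800,3),np.uint8)
out[:300,:400]=cv2.resize(s[120:240,290:450],(400,300)); out[:300,400:]=cv2.resize(p[150:300,140:340],(400,300)); out[300:,:400]=cv2.resize(w,(400,300)); out[300:,400:]=cv2.resize(s[280:430,190:390],(400,300))
cv2.imwrite('pics/m2.png',out[...,::-1])
E
```

```text
29.5 q [ 0.09  0.67  1.26 -0.55  1.66 -2.4 ] p [ 671. -133.  233.] tilt 40.1 leanaz 59 y [-0.84  0.54 -0.02] [ 671.5 -130.4  233.1]
tray_floor [(0.81, [323.0, 222.0], [600.3, -247.7]), (0.65, [479.0, 96.0], [279.9, -298.3])]
tray_post [(0.9, [324.0, 197.0], [596.7, -248.7]), (0.8, [488.0, 66.0], [276.7, -305.9])]
tray_gap [(0.84, [413.0, 226.0], [512.7, -185.0]), (0.67, [407.0, 84.0], [367.8, -372.5])]
mat []
posttop 461 [ 600.4 -247.    84.6] ((599.6616821289062, -248.09762573242188), (22.86052703857422, 22.298139572143555), 54.264949798583984)
walltop 1901 [ 601.4 -243.    35.5] ((599.703857421875, -248.54937744140625), (160.64990234375, 160.75611877441406), 9.924336433410645)
floor 10632 [ 619.2 -231.3    9.9] ((599.2611694335938, -248.666748046875), (161.83668518066406, 161.8604278564453), 9.89054012298584)
```

View pics/m2.png

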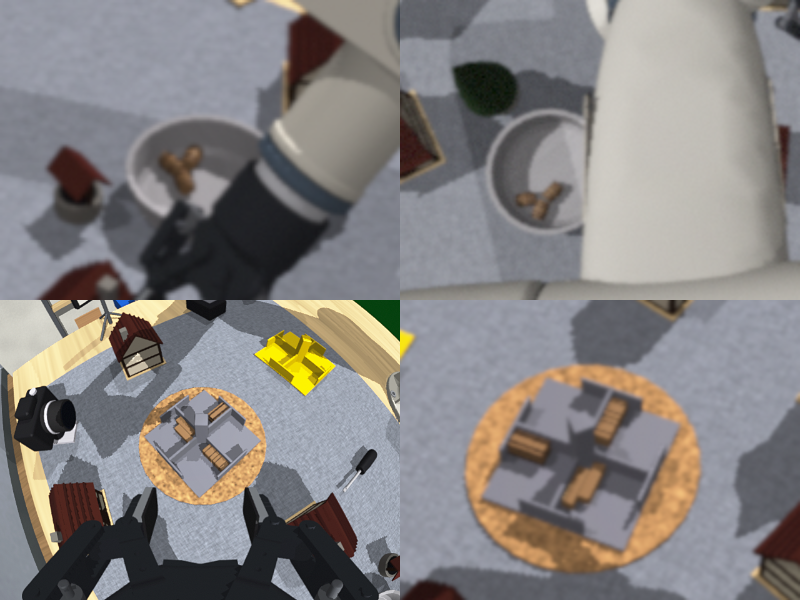

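```bash
python3 -c "
from rig import r
print(r.sign_off())"
```

```text
the job is handed in; nothing more can be done
None
```

The job is handed in at 29.5 s of the 58 s: all three barrels lie in the dish, the other six pieces stayed in their bays, and the tray sits level within about 2 mm of the middle of its mat, turned about 8° from its starting angle.

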